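Transfer four sample tubes to the white rack in reverse order

TASK

Move the four capped sample tubes from the blue rack into the empty white four-place rack, on the other side of the casting stand, in reverse order: the tube that stands nearest the robot in the blue rack goes into the place farthest from the robot in the white rack, the second nearest into the second farthest, and so on. Seat each tube upright, fully down in its place, never tip one over, and leave the blue cooler block and the red pen on the bench where they are.

Things in the scene. Friction and masses are not known exactly. Their poses are not given: they have to be found in the camera images.
- tube_pink_center (a point): centre (half-way up) of the loose conical sample tube with the pink screw cap that starts in the blue rack; tube 116 mm tall, clear body 29 mm across with a tapered tip, cap 35 mm across, top 12 mm (grip there, 40 to 55 mm above this point); z up along the tube; about 0.03 kg. Seated in a rack this point is 63 mm above the bench
- tube_green_center (a point): centre (half-way up) of the loose conical sample tube with the green screw cap that starts in the blue rack; tube 116 mm tall, clear body 29 mm across with a tapered tip, cap 35 mm across, top 12 mm (grip there, 40 to 55 mm above this point); z up along the tube; about 0.03 kg. Seated in a rack this point is 63 mm above the bench
- tube_black_center (a point): centre (half-way up) of the loose conical sample tube with the black screw cap that starts in the blue rack; tube 116 mm tall, clear body 29 mm across with a tapered tip, cap 35 mm across, top 12 mm (grip there, 40 to 55 mm above this point); z up along the tube; about 0.03 kg. Seated in a rack this point is 63 mm above the bench
- tube_yellow_center (a point): centre (half-way up) of the loose conical sample tube with the yellow screw cap that starts in the blue rack; tube 116 mm tall, clear body 29 mm across with a tapered tip, cap 35 mm across, top 12 mm (grip there, 40 to 55 mm above this point); z up along the tube; about 0.03 kg. Seated in a rack this point is 63 mm above the bench
- rack_blue: blue tube rack holding the four tubes at the start, 240 x 66 x 56 mm high, fixed; origin: centre of its underside, z up, x along the row, away from the robot (within 12 deg of ahead). One row of four places at x = -78, -26, 26, 78 mm, y = 0: 36 mm holes in the top plate (top 56 mm high), under each a 22 mm square socket for the tip, its floor 5 mm above the bench
- rack_white: empty white tube rack, same shape, sizes, places and axes as the blue one, fixed. One rack stands left, the other right (either way round) of the fixed gel casting stand, which fills x 0.46 to 0.61, y -0.22 to 0.08 m, 0.22 m high: carry the tubes over it or round its front
- tag_pink: pink sticker, 26 x 9 mm, 1 mm thick, on the top face of the blue rack, fixed 26 mm to the left (rack +y) of the place where the pink-capped tube stands at the start; it stays there and so records the start order
- tag_green: green sticker, 26 x 9 mm, 1 mm thick, on the top face of the blue rack, fixed 26 mm to the left (rack +y) of the place where the green-capped tube stands at the start; it stays there and so records the start order
- tag_black: black sticker, 26 x 9 mm, 1 mm thick, on the top face of the blue rack, fixed 26 mm to the left (rack +y) of the place where the black-capped tube stands at the start; it stays there and so records the start order
- tag_yellow: yellow sticker, 26 x 9 mm, 1 mm thick, on the top face of the blue rack, fixed 26 mm to the left (rack +y) of the place where the yellow-capped tube stands at the start; it stays there and so records the start order
- cool_block: loose dark blue cooler block, 87 x 127 x 28 mm high, lying on the bench in front of the casting stand; bystander; origin under its centre
- marker_red: loose red marker pen, 128 mm long, 16 mm thick, on the left of the bench; bystander; origin under its middle
There are look-alikes about, which are no part of the job. Leave any orange or purple look-alike of the part that bears tube_black_center alone.

How it is judged:
At the end, for the whole second after the job is handed in: Every tube stands in the white rack in the place that mirrors its start place in the blue rack (nearest to farthest, and so on): centre within 12 mm of the place's axis along and across the row, seated down (within about 10 mm of full depth), leaning less than 0.2 rad, at rest and released (((x of tag_pink in the frame of rack_blue between -0.093 and -0.063 m and x of tube_pink_center in the frame of rack_white between 0.066 and 0.09 m) or (x of tag_pink in the frame of rack_blue between -0.041 and -0.011 m and x of tube_pink_center in the frame of rack_white between 0.014 and 0.038 m) or (x of tag_pink in the frame of rack_blue between 0.011 and 0.041 m and x of tube_pink_center in the frame of rack_white between -0.038 and -0.014 m) or (x of tag_pink in the frame of rack_blue between 0.063 and 0.093 m and x of tube_pink_center in the frame of rack_white between -0.09 and -0.066 m)) and y of tube_pink_center in the frame of rack_white between -0.012 and 0.012 m and z of tube_pink_center in the frame of rack_white between 0.053 and 0.073 m and angle between each of tube_pink_center, tube_green_center, tube_black_center, tube_yellow_center's own z axis and vertical below 0.2 rad and linear speed of each of tube_pink, tube_green, tube_black, tube_yellow below 0.02 m/s and ((x of tag_green in the frame of rack_blue between -0.093 and -0.063 m and x of tube_green_center in the frame of rack_white between 0.066 and 0.09 m) or (x of tag_green in the frame of rack_blue between -0.041 and -0.011 m and x of tube_green_center in the frame of rack_white between 0.014 and 0.038 m) or (x of tag_green in the frame of rack_blue between 0.011 and 0.041 m and x of tube_green_center in the frame of rack_white between -0.038 and -0.014 m) or (x of tag_green in the frame of rack_blue between 0.063 and 0.093 m and x of tube_green_center in the frame of rack_white between -0.09 and -0.066 m)) and y of tube_green_center in the frame of rack_white between -0.012 and 0.012 m and z of tube_green_center in the frame of rack_white between 0.053 and 0.073 m and ((x of tag_black in the frame of rack_blue between -0.093 and -0.063 m and x of tube_black_center in the frame of rack_white between 0.066 and 0.09 m) or (x of tag_black in the frame of rack_blue between -0.041 and -0.011 m and x of tube_black_center in the frame of rack_white between 0.014 and 0.038 m) or (x of tag_black in the frame of rack_blue between 0.011 and 0.041 m and x of tube_black_center in the frame of rack_white between -0.038 and -0.014 m) or (x of tag_black in the frame of rack_blue between 0.063 and 0.093 m and x of tube_black_center in the frame of rack_white between -0.09 and -0.066 m)) and y of tube_black_center in the frame of rack_white between -0.012 and 0.012 m and z of tube_black_center in the frame of rack_white between 0.053 and 0.073 m and ((x of tag_yellow in the frame of rack_blue between -0.093 and -0.063 m and x of tube_yellow_center in the frame of rack_white between 0.066 and 0.09 m) or (x of tag_yellow in the frame of rack_blue between -0.041 and -0.011 m and x of tube_yellow_center in the frame of rack_white between 0.014 and 0.038 m) or (x of tag_yellow in the frame of rack_blue between 0.011 and 0.041 m and x of tube_yellow_center in the frame of rack_white between -0.038 and -0.014 m) or (x of tag_yellow in the frame of rack_blue between 0.063 and 0.093 m and x of tube_yellow_center in the frame of rack_white between -0.09 and -0.066 m)) and y of tube_yellow_center in the frame of rack_white between -0.012 and 0.012 m and z of tube_yellow_center in the frame of rack_white between 0.053 and 0.073 m); the robot touches nothing.
It fails at once if a tube is tipped over (beyond 45 degrees) (angle between any of tube_pink_center, tube_green_center, tube_black_center, tube_yellow_center's own z axis and vertical above 0.8 rad).
It fails at once if the cooler block is shifted by more than 30 mm (distance of cool_block from where it was at the start of the episode above 0.03 m).
It fails at once if the red marker pen is shifted by more than 30 mm (distance of marker_red from where it was at the start of the episode above 0.03 m).
It also fails if it takes over 128 s, if anything falls off the work surface, if the arm or the gripper's body presses on something with over 40 N, if the wrist force passes 120 N, or if a joint passes its speed limit or range.

ROBOT

A 6-joint arm with a two-finger parallel gripper is mounted at the origin on a cart in front of the work surface, level with it; the furniture and walls round the work are solid. World frame = base frame: x ahead of the robot, y to its left, z up, the work surface at z = 0. Lengths are in m, angles in rad, forces in N, time in s.
With the tool pointing down it reaches from about 0.35 to 0.875 m from the base axis. Payload 4.2 kg.
Tool frame: the origin (TCP) lies midway between the tips of the shut fingers; the grasp point (between the pads) lies 19 mm behind it; z points along the fingers, y is the direction in which the jaws open and shut (so a half turn about z gives the same grasp; the last joint's range is limited). The gripper opens to 87 mm and grips with 3 to 60 N. Pads are 19 mm wide; open, the fingers measure 117 mm over their backs; the gripper's body (75 mm by 190 mm) begins 51 mm behind the grasp point.
Start: joints at [-1.031, 0.385, 0.008, 0, -1.194, -0.259], TCP at [0.173, -0.6, 0.223] pointing down, gripper open.
Joint ranges: [-3.14, 3.14], [-1.21, 2.06], [-1.07, 1.41], [-3.16, 2.05], [-2.99, -0.16], [-3.1, 3.1]. Speed limits (rad/s): [2.79, 2.79, 3.14, 3.14, 3.14, 3.14].

INTERFACE

Orientations are given as [roll, pitch, yaw] about the fixed x, y, z axes, in that order (R = Rz(yaw) Ry(pitch) Rx(roll)).
In Python, from workcell import arm, viewer, ticket gives the robot as it stands.
- The arm moves only by the shell command python3 -m pendant 'ROWS' [FORCE]. ROWS is JSON, a list of rows, each a list of 5 numbers: the gripper's target within -1 to 1 (fully open at 1, half-way at 0, shut at -1), then the shift along the tool's x, y, z in mm, then the turn about the tool's z in rad. In form: [[grip, tx, ty, tz, turn], ...]. A call has 1 to 12 rows; each row shifts and turns the pose as measured when the row begins, along the tool's axes as they then stand; what a row does not reach is not made up. A row lasts 1/10 s, in which the tool goes at most 50 mm and 8.59 degrees, less where a joint would pass 70% of its speed; a pose out of reach is approached as far as the arm can. A call with a gripper value outside its range is refused whole. The fingers move at their own pace and stop on an object; FORCE is the grip in N (left out, the last holds). Time passes only in rows, so rows that do not move let the fingers close. It gives the time, the measured TCP pose, the force and the opening at its end, in the units of the state.
- arm.get_state(): the state, without advancing time (a new reading comes with each control period).
- viewer.read_camera(name): name is "side" or "top" or "wrist"; returns (picture, depth): 400x640x3 uint8, blue, green, red; 400x640 float32, m along the optical axis (not along the pixel's ray), 0 where there is no reading.
- viewer.get_calibration(name): a dict with "intrinsics" (3x3 intrinsics, pixels), "rvec" (rotation vector, rad) and "tvec" (3), from world to camera coordinates, as OpenCV has them. Camera axes: x right, y down, z forward; pixel columns grow to the right and rows downward; lengths in m; the calibration is good to about 2 mm. The wrist camera is an equidistant fisheye: a pixel r from the principal point sees the ray r / f radians off the axis. A picture is of the moment at which its call begins: read the wrist's pose just before it. get_calibration takes no time and is no camera call; for the wrist camera it gives the pose at the moment of the call.
- ticket.job_done(): hands the job in, once; it reports no verdict.
The state is a dict: "t": time; "joint_positions": joint angles; "qvel": joint speeds; "joint_efforts": joint torques, N m; "eef_pos": TCP position; "tcp_rot": TCP orientation; "force": force on the tool from outside, world axes, zero at the start; "moment": the same for the moment, N m; "gripper_width": finger opening in m.
Only numpy, scipy, OpenCV 4.12 (cv2) and the standard library are available. Lean on these libraries where they do the work, as an engineer would, in place of code of your own. Each camera call takes 0.05 s, during which the arm holds its last target.

## Working session

There is one attempt and no reset: what is moved stays moved. The work goes in short steps, Python scripts to look and compute and a shell command to move; the robot and the scene stay as the last step left them, time stands still between calls to the robot, and variables do not carry over. Pictures are saved under pics/ and viewed, and the job is handed in when it is done.

```bash
mkdir -p pics; ls; cat > h.py <<'E'
import numpy as np, cv2
from workcell import arm, viewer, ticket
def cal(n):
    c=viewer.get_calibration(n); return np.array(c["intrinsics"]),np.array(c["rvec"],float).reshape(3),np.array(c["tvec"],float).reshape(3)
def ray(n,u,v,c=None):
    K,r,t=c or cal(n); R=cv2.Rodrigues(r)[0]
    x=(u-K[0,2])/K[0,0]; y=(v-K[1,2])/K[1,1]
    if n=="wrist":
        th=np.hypot(x,y); s=np.sin(th)/max(th,1e-9); d=np.array([x*s,y*s,np.cos(th)])
    else: d=np.array([x,y,1.])
    return -R.T@t, R.T@d
def onplane(n,u,v,z,c=None):
    o,d=ray(n,u,v,c); return o+d*(z-o[2])/d[2]
def proj(n,P,c=None):
    K,r,t=c or cal(n); p=cv2.Rodrigues(r)[0]@np.asarray(P,float)+t
    if n=="wrist":
        rr=np.hypot(p[0],p[1]); th=np.arctan2(rr,p[2]); x,y=p[:2]/max(rr,1e-9)*th
    else: x,y=p[:2]/p[2]
    return K[0,0]*x+K[0,2],K[1,1]*y+K[1,2]
E
python3 - <<'E'
from h import *
s=arm.get_state(); print({k:np.round(v,3).tolist() for k,v in s.items()})
for n in("top","side"):
    p,d=viewer.read_camera(n); cv2.imwrite(f"pics/{n}0.png",p); np.save(f"{n}0.npy",d)
    K,r,t=cal(n); print(n,K.round(1).tolist(),(-cv2.Rodrigues(r)[0].T@t).round(3))
E
```

```text
pics
{'t': 0.0, 'joint_positions': [-1.031, 0.386, 0.007, -0.0, -1.194, -0.259], 'qvel': [-0.002, 0.001, -0.001, -0.001, -0.003, 0.001], 'joint_efforts': [0.001, -39.067, 18.74, 4.22, 0.011, -0.0], 'eef_pos': [0.173, -0.6, 0.221], 'tcp_rot': [3.139, -0.0, -2.861], 'force': [0.108, -0.933, 0.52], 'moment': [0.003, 0.024, -0.034], 'gripper_width': 0.087}
top [[409.6, 0.0, 312.3], [0.0, 409.6, 203.0], [0.0, 0.0, 1.0]] [0.259 0.098 1.329]
side [[485.3, 0.0, 319.9], [0.0, 485.3, 189.8], [0.0, 0.0, 1.0]] [-0.118  1.108  0.904]
```

View pics/top0.png

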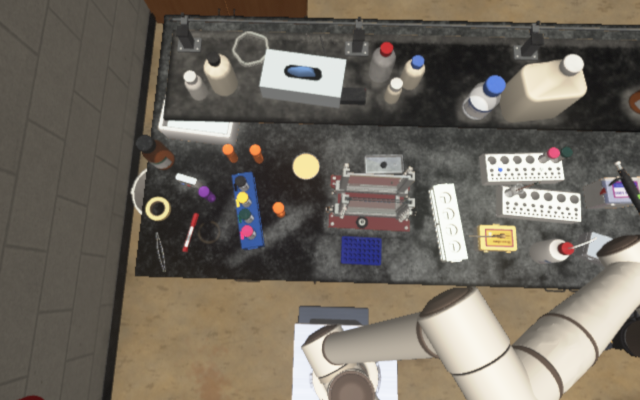

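View pics/side0.png

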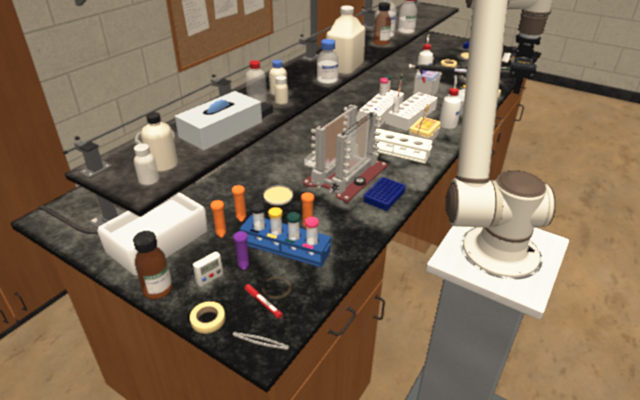

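The top view shows the blue rack at (247,210) with its capped tubes and the white four-place rack at (448,222). The casting stand is between them at (372,200), with the cooler block at (361,250) and the pen at (190,232). The orange and purple look-alikes are at (228,152), (256,152), (278,209) and (205,192). I'll enlarge the racks and measure.

```bash
python3 - <<'E'
from h import *
p=cv2.imread("pics/top0.png"); q=cv2.imread("pics/side0.png")
a=cv2.resize(p[160:262,215:290],None,fx=5.5,fy=5.5,interpolation=cv2.INTER_CUBIC)
b=cv2.resize(q[195:275,225:345],None,fx=5.5,fy=5.5,interpolation=cv2.INTER_CUBIC)[:,:]
c=cv2.resize(p[170:272,420:480],None,fx=5.5,fy=5.5,interpolation=cv2.INTER_CUBIC)
cv2.imwrite("pics/crop1.png",np.hstack([a,c])); cv2.imwrite("pics/crop2.png",b)
hsv=cv2.cvtColor(p,cv2.COLOR_BGR2HSV)
# blue rack top / white rack
for nm,lo,hi,box in(("blue",(100,150,90),(125,255,255),(215,160,290,262)),("white",(0,0,190),(180,60,255),(420,170,480,272))):
    m=cv2.inRange(hsv,lo,hi); k=np.zeros_like(m); x0,y0,x1,y1=box; k[y0:y1,x0:x1]=m[y0:y1,x0:x1]
    cs=max(cv2.findContours(k,cv2.RETR_EXTERNAL,cv2.CHAIN_APPROX_NONE)[0],key=cv2.contourArea)
    r=cv2.minAreaRect(cs); bx=cv2.boxPoints(r); print(nm,r)
    P=np.array([onplane("top",*u,0.056)[:2] for u in bx]); print(P.round(4).tolist(),P.mean(0).round(4),[round(np.linalg.norm(P[i]-P[i-1]),4) for i in range(4)])
E
```

```text
blue ((250.59800720214844, 210.3812255859375), (75.1133804321289, 21.07810401916504), 88.33971405029297)
[[0.6134, 0.3514], [0.6173, 0.2836], [0.376, 0.2637], [0.3723, 0.329]] [0.4947 0.3069] [np.float64(0.2422), np.float64(0.068), np.float64(0.2421), np.float64(0.0654)]
white ((447.6415100097656, 222.75469970703125), (79.73550415039062, 26.16897201538086), 79.3803482055664)
[[0.5872, -0.2539], [0.6053, -0.3365], [0.3571, -0.3715], [0.3402, -0.2919]] [ 0.4725 -0.3134] [np.float64(0.2499), np.float64(0.0846), np.float64(0.2507), np.float64(0.0813)]
```

View pics/crop1.png

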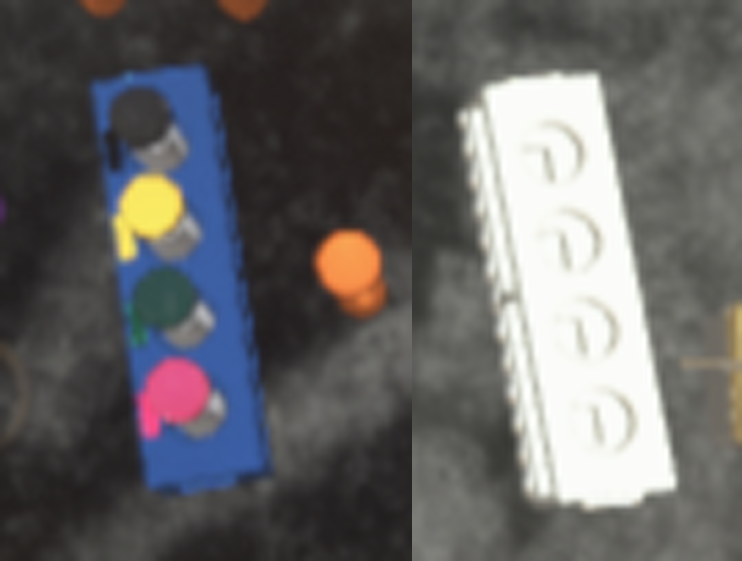

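View pics/crop2.png

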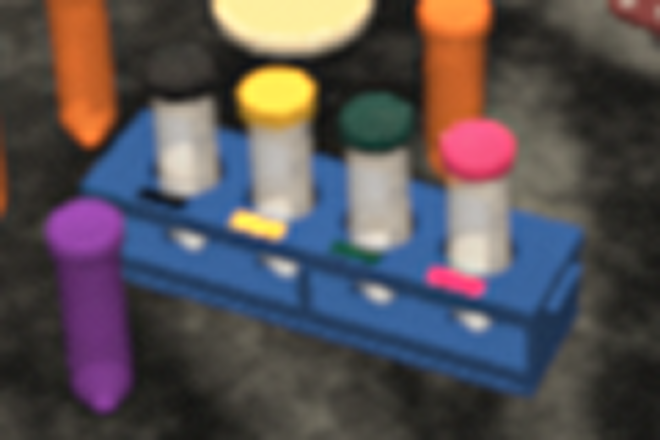

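Near to far, the order is pink (crop1 178,390), green (165,298), yellow (150,205), black (140,118), and each tag beside a tube matches its cap. The only black-capped tube is the one in the rack. The orange and purple ones are plain look-alikes standing free. The white rack has to be filled far to near as pink, green, yellow, black. Next I'll measure the caps and holes.

```bash
python3 - <<'E'
from h import *
R={"pink":((160,120,150),(176,255,255)),"yellow":((22,120,150),(35,255,255)),"green":((75,90,30),(100,255,110)),"orange":((5,170,150),(15,255,255))}
for n,box in(("top",(225,165,290,255)),("side",(235,195,335,275))):
    p=cv2.imread(f"pics/{n}0.png"); h=cv2.cvtColor(p,cv2.COLOR_BGR2HSV)
    for k,(lo,hi) in R.items():
        m=np.zeros(h.shape[:2],np.uint8); x0,y0,x1,y1=box; m[y0:y1,x0:x1]=cv2.inRange(h,lo,hi)[y0:y1,x0:x1]
        m=cv2.morphologyEx(m,cv2.MORPH_OPEN,np.ones((5,5),np.uint8))
        for c in cv2.findContours(m,0,1)[0]:
            if cv2.contourArea(c)<40: continue
            (u,v),r=cv2.minEnclosingCircle(c); M=cv2.moments(c); cu,cv_=M['m10']/M['m00'],M['m01']/M['m00']
            print(n,k,round(cu,1),round(cv_,1),round(r,1),onplane(n,cu,cv_,0.121 if n=="top" else .117).round(4)[:2])
# white plate line edges and holes (crop pixel -> image)
for a,b in[(558,152),(572,243),(586,330),(605,422)]:
    u,v=420+(a-412)/5.5,170+b/5.5; print("hole",round(u,1),round(v,1),onplane("top",u-.5,v-.5,.056).round(4)[:2])
for a,b in[(140,115)]: print("black",onplane("top",215+a/5.5-.5,160+b/5.5-.5,.121).round(4))
for a,b in[(484,85),(600,73),(676,487),(560,497)]:
    u,v=420+(a-412)/5.5,170+b/5.5; print("corner",onplane("top",u-.5,v-.5,.056).round(4)[:2])
for a,b in[(93,80),(207,66),(272,474),(147,490)]: print("bcorner",onplane("top",215+a/5.5-.5,160+b/5.5-.5,.056).round(4)[:2])
E
```

```text
top pink 246.3 230.7 6.4 [0.4188 0.3053]
top yellow 241.5 197.6 6.0 [0.5192 0.3258]
top orange 278.4 208.3 7.4 [0.4892 0.2129]
side pink 311.6 222.0 6.3 [0.419  0.3096]
side yellow 275.0 211.4 4.7 [0.5228 0.3272]
side green 291.2 217.3 5.7 [0.4731 0.3235]
side orange 307.3 204.5 11.5 [0.4697 0.255 ]
side orange 239.5 206.8 12.6 [0.6129 0.364 ]
hole 446.5 197.6 [ 0.5523 -0.3118]
hole 449.1 214.2 [ 0.499  -0.3178]
hole 451.6 230.0 [ 0.449  -0.3238]
hole 455.1 246.7 [ 0.397  -0.3324]
black [0.5725 0.334  0.121 ]
corner [ 0.591  -0.2704]
corner [ 0.6001 -0.338 ]
corner [ 0.3616 -0.3706]
corner [ 0.3542 -0.3056]
bcorner [0.6098 0.3756]
bcorner [0.6201 0.3093]
bcorner [0.3821 0.2586]
bcorner [0.3711 0.3287]
```

```bash
python3 -m pendant '[[1,0,0,-50,0],[1,0,0,-50,0],[1,0,0,-50,0],[1,0,0,-30,0]]' 20
```

```text
t: 0.5
eef_pos: [0.1721, -0.5975, 0.3973]
tcp_rot: [3.118, -0.003, -2.862]
force: [0.3, -1.6, 0.8]
gripper_width: 0.0871
```

```bash
cat >> h.py <<'E'
def go(x,y,z,yaw=-120):
    s=arm.get_state(); r,p,w=s["tcp_rot"]; e=np.array([x,y,z])-s["eef_pos"]
    c,sn=np.cos(w),np.sin(w); dw=(np.radians(yaw)-w+np.pi)%(2*np.pi)-np.pi
    print("t",round(s["t"],2),"pos",np.round(s["eef_pos"],4),"yaw",round(np.degrees(w),2),"tool xyz mm",np.round([1e3*(c*e[0]+sn*e[1]),1e3*(sn*e[0]-c*e[1]),-1e3*e[2]],1),"turn",round(-dw,3),"tilt",round(r-np.pi*np.sign(r),3),round(p,3))
E
python3 -m pendant '[[1,0,0,0,-0.13],[1,0,0,0,-0.13],[1,0,0,0,-0.13],[1,0,0,0,-0.13],[1,0,0,0,-0.13],[1,0,0,0,-0.13]]'; python3 -c "
from h import *
go(.44,-.32,.40)"
```

```text
t: 1.1
eef_pos: [0.1725, -0.5984, 0.4018]
tcp_rot: [3.13, 0.011, -2.051]
force: [-0.4, -0.1, -0.5]
gripper_width: 0.0871
t 1.1 pos [ 0.1725 -0.5984  0.4018] yaw -117.53 tool xyz mm [-370.5 -108.5    1.8] turn 0.043 tilt -0.012 0.011
```

```bash
python3 -m pendant '[[1,-46,-14,0,0],[1,-46,-14,0,0],[1,-46,-14,0,0],[1,-46,-14,0,0],[1,-46,-14,0,0],[1,-46,-14,0,0],[1,-46,-14,0,0],[1,-46,-14,0,0],[1,0,0,0,0]]'; python3 - <<'E'
from h import *
go(.44,-.32,.40)
c=cal("wrist"); p,d=viewer.read_camera("wrist"); cv2.imwrite("pics/w1.png",p); import pickle; pickle.dump(c,open("w1.pkl","wb")); print(c[0])
go(.44,-.32,.40)
E
```

```text
t: 2.0
eef_pos: [0.4498, -0.3133, 0.3969]
tcp_rot: [3.117, 0.018, -2.054]
force: [-0.9, -0.4, -0.7]
gripper_width: 0.0871
t 2.0 pos [ 0.4498 -0.3133  0.3969] yaw -117.7 tool xyz mm [10.5  5.6 -3.1] turn 0.04 tilt -0.024 0.018
[[309.70691629   0.         316.41123148]
 [  0.         309.70691629 197.4104946 ]
 [  0.           0.           1.        ]]
t 2.05 pos [ 0.4484 -0.3147  0.3971] yaw -117.79 tool xyz mm [ 8.6  4.9 -2.9] turn 0.039 tilt -0.025 0.017
```

View pics/w1.png

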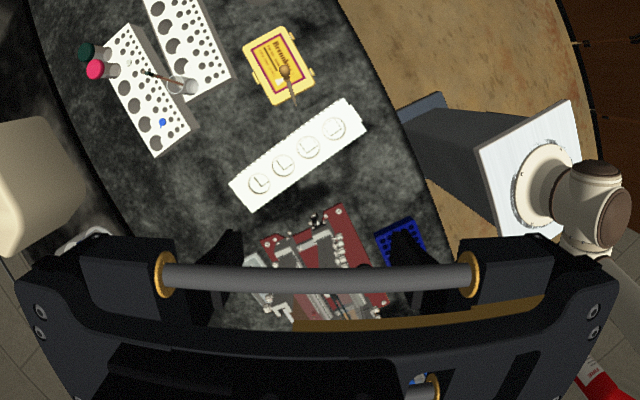

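The wrist view shows the empty white rack with holes at about (259,182), (283,165), (308,147) and (333,128). I'll refine those positions on an enlarged crop.

```bash
python3 - <<'E'
from h import *
import pickle; c=pickle.load(open("w1.pkl","rb")); p=cv2.imread("pics/w1.png")
S=5; x0,y0,x1,y1=225,90,372,215
b=cv2.resize(p[y0:y1,x0:x1],None,fx=S,fy=S,interpolation=cv2.INTER_CUBIC)
g=cv2.GaussianBlur(cv2.cvtColor(b,cv2.COLOR_BGR2GRAY),(7,7),0)
h=cv2.HoughCircles(g,cv2.HOUGH_GRADIENT,1.5,80,param1=60,param2=25,minRadius=40,maxRadius=68)
for u,v,r in ([] if h is None else h[0]):
    U,V=(u+.5)/S-.5+x0,(v+.5)/S-.5+y0; print(round(U,1),round(V,1),round(r/S,1),onplane("wrist",U,V,.056,c).round(4)[:2]); cv2.circle(b,(int(u),int(v)),int(r),(0,0,255),1)
m=cv2.inRange(cv2.cvtColor(p,cv2.COLOR_BGR2HSV),(0,0,225),(180,40,255))[y0:y1,x0:x1]
# corners predicted by top-cam estimate
C=np.array([.4767,-.3211]); w=np.radians(8.1); ex=np.array([np.cos(w),np.sin(w)]); ey=np.array([-ex[1],ex[0]])
for a in(-.12,.12):
    for k in(-.033,.033):
        u,v=proj("wrist",[*(C+a*ex+k*ey),.056],c); cv2.drawMarker(b,(int((u-x0)*S),int((v-y0)*S)),(255,0,0),0,15,2)
for a in(-.078,-.026,.026,.078):
    u,v=proj("wrist",[*(C+a*ex),.056],c); print((C+a*ex).round(4)); cv2.drawMarker(b,(int((u-x0)*S),int((v-y0)*S)),(0,160,0),0,15,2)
cv2.imwrite("pics/w1c.png",b)
E
```

```text
333.0 127.2 12.7 [ 0.4002 -0.335 ]
307.8 146.8 11.6 [ 0.4511 -0.3257]
283.2 164.8 11.8 [ 0.501  -0.3185]
259.6 182.2 10.2 [ 0.5509 -0.3117]
340.2 109.2 10.1 [ 0.3764 -0.3558]
241.0 185.2 10.5 [ 0.5819 -0.3226]
249.6 203.8 8.9 [ 0.5859 -0.287 ]
[ 0.3995 -0.3321]
[ 0.451  -0.3248]
[ 0.5024 -0.3174]
[ 0.5539 -0.3101]
```

View pics/w1c.png

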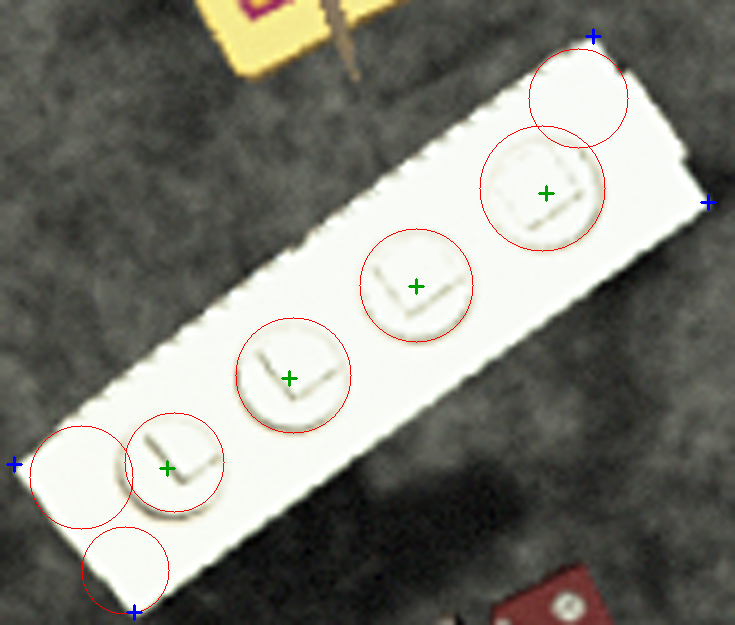

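The holes agree with the top-camera estimate to about 2 mm. Now I'll move over to pink.

```bash
python3 -c "
from h import *
go(.419,.306,.40)"; python3 -m pendant '[[1,-49,28,0,0.04],[1,-43,25,0,0],[1,-43,25,0,0],[1,-43,25,0,0],[1,-43,25,0,0],[1,-43,25,0,0],[1,-43,25,0,0],[1,-43,25,0,0],[1,-43,25,0,0],[1,-43,25,0,0],[1,-43,25,0,0]]'; python3 -c "
from h import *
go(.419,.306,.40)"
```

```text
t 2.05 pos [ 0.4484 -0.3147  0.3971] yaw -117.79 tool xyz mm [-535.4  315.4   -2.9] turn 0.039 tilt -0.025 0.017
t: 3.15
eef_pos: [0.4482, 0.2307, 0.4095]
tcp_rot: [3.112, 0.013, -2.125]
force: [0.9, -0.7, 0.8]
gripper_width: 0.0873
t 3.15 pos [0.4482 0.2307 0.4095] yaw -121.74 tool xyz mm [-48.7  64.5   9.5] turn -0.03 tilt -0.03 0.013
```

```bash
python3 -m pendant '[[1,-25,32,5,-0.03],[1,-24,32,4,0],[1,0,0,0,0],[1,0,0,0,0]]'; python3 -c "
from h import *
go(.419,.306,.20)
c=cal('wrist'); p,d=viewer.read_camera('wrist'); cv2.imwrite('pics/w2.png',p)
for P in [(.419,.306),(.470,.316),(.521,.327),(.572,.335)]: print(np.round(proj('wrist',[*P,.121],c)))
import pickle; pickle.dump(c,open('w2.pkl','wb'))"
```

```text
t: 3.55
eef_pos: [0.4181, 0.3103, 0.3999]
tcp_rot: [3.112, 0.009, -2.093]
force: [-0.6, -0.7, -0.8]
gripper_width: 0.087
t 3.55 pos [0.4181 0.3103 0.3999] yaw -119.92 tool xyz mm [  3.3  -2.9 199.9] turn 0.001 tilt -0.03 0.009
[309. 159.]
[283. 182.]
[258. 205.]
[234. 225.]
```

View pics/w2.png

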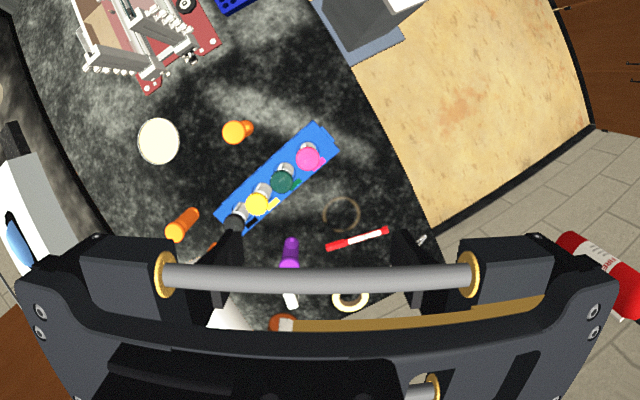

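The pink cap is at (309,159), exactly where I projected it, and green, yellow and black also match. I'll descend in stages, using the full tool rotation in the helper.

```bash
cat >> h.py <<'E'
from scipy.spatial.transform import Rotation as Ro
def go(x,y,z,yaw=-120):
    s=arm.get_state(); R=Ro.from_euler("xyz",s["tcp_rot"]).as_matrix(); w=s["tcp_rot"][2]
    e=R.T@(np.array([x,y,z])-s["eef_pos"]); dw=(np.radians(yaw)-w+np.pi)%(2*np.pi)-np.pi
    print("t",round(s["t"],2),"pos",np.round(s["eef_pos"],4),"need tool mm",np.round(e*1e3,1),"turn",round(-dw,3),"rot",np.round(s["tcp_rot"],3),"F",np.round(s["force"],1),"w",round(s["gripper_width"],4))
E
python3 -c "
from h import *
go(.419,.306,.15)"; python3 -m pendant '[[1,3,-3,45,0],[1,0,0,45,0],[1,0,0,45,0],[1,0,0,45,0],[1,0,0,45,0],[1,0,0,0,0]]'; python3 -c "
from h import *
go(.419,.306,.094)"
```

```text
t 3.6 pos [0.4182 0.3101 0.3997] need tool mm [  5.5 -10.4 249.5] turn 0.001 rot [ 3.111  0.009 -2.094] F [ 0.1  0.2 -0.8] w 0.0867
t: 4.2
eef_pos: [0.4213, 0.3033, 0.1728]
tcp_rot: [3.115, 0.02, -2.109]
force: [-0.3, -0.1, 0.0]
gripper_width: 0.0872
t 4.2 pos [0.4213 0.3033 0.1728] need tool mm [ 0.4  1.2 78.9] turn -0.014 rot [ 3.115  0.02  -2.109] F [-0.3 -0.1  0. ] w 0.0872
```

```bash
python3 -m pendant '[[1,0,1,40,0],[1,0,0,33,0],[1,0,0,4,0],[1,0,0,0,0]]'; python3 -c "
from h import *
go(.419,.306,.094)
p,d=viewer.read_camera('wrist'); cv2.imwrite('pics/w3.png',p)"
```

```text
t: 4.6
eef_pos: [0.4275, 0.3071, 0.1038]
tcp_rot: [3.121, 0.034, -2.112]
force: [0.9, -0.3, 1.3]
gripper_width: 0.0873
t 4.6 pos [0.4275 0.3071 0.1038] need tool mm [5.6 6.5 9.7] turn -0.018 rot [ 3.121  0.034 -2.112] F [ 0.9 -0.3  1.3] w 0.0873
```

View pics/w3.png

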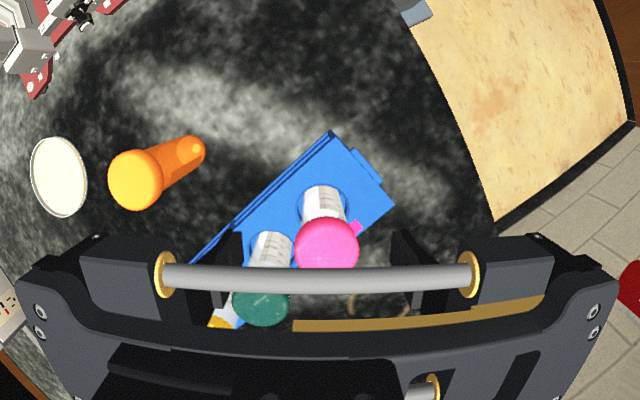

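```bash
python3 -m pendant '[[1,6,7,6,-0.018],[1,0,0,4,0],[1,0,0,0,0]]'; python3 -c "
from h import *
go(.419,.306,.094)"
```

```text
t: 4.95
eef_pos: [0.4204, 0.3083, 0.0991]
tcp_rot: [3.124, 0.046, -2.093]
force: [0.3, 0.4, 0.4]
gripper_width: 0.087
t 4.95 pos [0.4204 0.3083 0.0991] need tool mm [ 2.9 -0.   5. ] turn 0.002 rot [ 3.124  0.046 -2.093] F [0.3 0.4 0.4] w 0.087
```

```bash
python3 -m pendant '[[1,3,0,5,0],[1,0,0,0,0]]'; python3 -m pendant '[[1,0,0,0,0],[1,0,0,0,0],[1,0,0,0,0],[1,0,0,0,0]]'; python3 -c "
from h import *
go(.419,.306,.094)"
```

```text
t: 5.15
eef_pos: [0.4189, 0.3063, 0.0947]
tcp_rot: [3.125, 0.048, -2.092]
force: [0.1, -0.1, -0.3]
gripper_width: 0.0869
t: 5.55
eef_pos: [0.4191, 0.3065, 0.0948]
tcp_rot: [3.125, 0.048, -2.091]
force: [0.9, -0.8, -0.8]
gripper_width: 0.0868
t 5.55 pos [0.4191 0.3065 0.0948] need tool mm [ 0.5 -0.2  0.8] turn 0.003 rot [ 3.125  0.048 -2.091] F [ 0.9 -0.8 -0.8] w 0.0868
```

```bash
python3 -m pendant '[[-1,0,0,0,0],[-1,0,0,0,0],[-1,0,0,0,0],[-1,0,0,0,0],[-1,0,0,0,0],[-1,0,0,0,0],[-1,0,0,0,0],[-1,0,0,0,0]]' 20; python3 -c "
from h import *
go(.419,.306,.094)"
```

```text
t: 6.35
eef_pos: [0.4192, 0.3065, 0.0947]
tcp_rot: [3.125, 0.048, -2.091]
force: [-0.6, 0.5, -0.5]
gripper_width: 0.0336
t 6.35 pos [0.4192 0.3065 0.0947] need tool mm [ 0.6 -0.1  0.7] turn 0.003 rot [ 3.125  0.048 -2.091] F [-0.6  0.5 -0.5] w 0.0336
```

```bash
python3 -c "
from h import *
go(.4192,.3065,.194)"; python3 -m pendant '[[-1,-1,-0.5,-20,0],[-1,-1,-0.5,-20,0],[-1,-1,-0.5,-25,0],[-1,-1,-0.5,-25,0]]'; python3 -c "
from h import *
go(.4192,.3065,.37)"
```

```text
t 6.35 pos [0.4192 0.3065 0.0947] need tool mm [ -4.7   1.6 -99.1] turn 0.003 rot [ 3.125  0.048 -2.091] F [-0.6  0.5 -0.5] w 0.0336
t: 6.75
eef_pos: [0.4199, 0.3021, 0.183]
tcp_rot: [3.122, 0.036, -2.092]
force: [0.4, 0.8, -0.7]
gripper_width: 0.0337
t 6.75 pos [0.4199 0.3021 0.183 ] need tool mm [ -10.2    6.4 -186.6] turn 0.002 rot [ 3.122  0.036 -2.092] F [ 0.4  0.8 -0.7] w 0.0337
```

```bash
python3 -m pendant '[[-1,-2,1,-40,0],[-1,-2,1,-40,0],[-1,-2,1,-40,0],[-1,-2,1,-40,0],[-1,-2,1,-30,0],[-1,0,0,0,0]]'; python3 -c "
from h import *
go(.553,-.3105,.37)
p,d=viewer.read_camera('wrist'); cv2.imwrite('pics/w4.png',p)"
```

```text
t: 7.35
eef_pos: [0.4202, 0.3045, 0.3845]
tcp_rot: [3.124, 0.042, -2.093]
force: [-0.8, -0.2, -0.5]
gripper_width: 0.0336
t 7.35 pos [0.4202 0.3045 0.3845] need tool mm [ 467.  -421.7  -12.5] turn 0.001 rot [ 3.124  0.042 -2.093] F [-0.8 -0.2 -0.5] w 0.0336
```

View pics/w4.png

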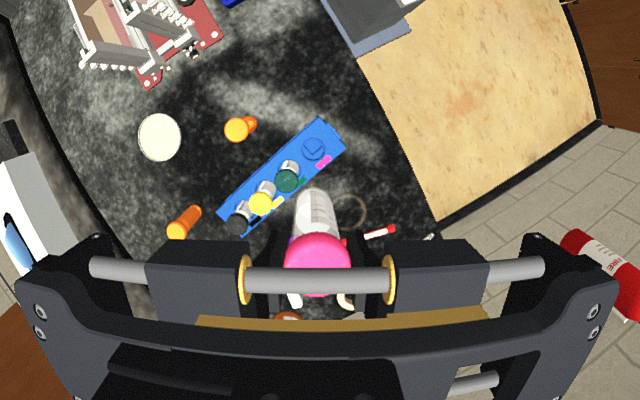

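The pink tube is held upright, with its cap at (318,265) in the jaws and its place at (313,150) empty. I'll carry it over the stand.

```bash
python3 -m pendant '[[-1,20,-18,-2,0],[-1,33,-30,-1,0],[-1,33,-30,0,0],[-1,33,-30,0,0],[-1,33,-30,0,0],[-1,33,-30,0,0],[-1,33,-30,0,0],[-1,33,-30,0,0],[-1,33,-30,0,0],[-1,33,-30,0,0],[-1,33,-30,0,0]]'; python3 -c "
from h import *
go(.553,-.3105,.37)"
```

```text
t: 8.5
eef_pos: [0.5162, -0.1701, 0.3453]
tcp_rot: [3.096, 0.018, -2.083]
force: [1.1, 0.1, -0.2]
gripper_width: 0.0339
t 8.5 pos [ 0.5162 -0.1701  0.3453] need tool mm [103.9 -99.5 -31.2] turn 0.012 rot [ 3.096  0.018 -2.083] F [ 1.1  0.1 -0.2] w 0.0339
```

```bash
python3 -m pendant '[[-1,33,-31,-15,0],[-1,33,-31,-10,0],[-1,28,-27,-5,0.01],[-1,0,0,0,0],[-1,0,0,0,0]]'; python3 -c "
from h import *
go(.553,-.3105,.25)"
```

```text
t: 9.0
eef_pos: [0.5461, -0.3061, 0.3556]
tcp_rot: [3.073, 0.014, -2.101]
force: [-0.3, 1.2, 0.4]
gripper_width: 0.0334
t 9.0 pos [ 0.5461 -0.3061  0.3556] need tool mm [  1.8 -15.4 104.8] turn -0.007 rot [ 3.073  0.014 -2.101] F [-0.3  1.2  0.4] w 0.0334
```

```bash
cat >> h.py <<'E'
def tip(R0,off,x,y,z):
    "R0: tcp_rot at grasp, off: tube tip minus TCP at grasp (world); target tip point"
    s=arm.get_state(); R=Ro.from_euler("xyz",s["tcp_rot"]).as_matrix(); R0=Ro.from_euler("xyz",R0).as_matrix()
    Q=R@R0.T; tp=s["eef_pos"]+Q@np.array(off); e=R.T@(np.array([x,y,z])-tp)
    print("tip",tp.round(4),"axis",(Q[:,2]).round(3),"need tool mm",np.round(e*1e3,1))
E
python3 -c "
from h import *
go(.553,-.3105,.25)
tip([3.125,.048,-2.091],[0,0,-.0897],.553,-.3105,.08)"
```

```text
t 9.0 pos [ 0.5461 -0.3061  0.3556] need tool mm [  1.8 -15.4 104.8] turn -0.007 rot [ 3.073  0.014 -2.101] F [-0.3  1.2  0.4] w 0.0334
tip [ 0.5405 -0.3063  0.2661] axis [0.062 0.003 0.998] need tool mm [-1.000e-01 -2.570e+01  1.847e+02]
```

```bash
python3 -m pendant '[[-1,0,-4,25,0],[-1,0,-4,25,0],[-1,0,-4,25,0],[-1,0,-4,25,0],[-1,0,-4,25,0],[-1,0,-2,20,0],[-1,0,0,0,0]]'; python3 -c "
from h import *
go(.553,-.3105,.25)
tip([3.125,.048,-2.091],[0,0,-.0897],.553,-.3105,.07)"
```

```text
t: 9.7
eef_pos: [0.5532, -0.3004, 0.1991]
tcp_rot: [3.062, 0.015, -2.094]
force: [-0.3, 0.1, -0.7]
gripper_width: 0.0331
t 9.7 pos [ 0.5532 -0.3004  0.1991] need tool mm [  8.1  -0.8 -51.2] turn 0.001 rot [ 3.062  0.015 -2.094] F [-0.3  0.1 -0.7] w 0.0331
tip [ 0.5468 -0.3002  0.1096] axis [ 0.071 -0.003  0.997] need tool mm [  6.5 -13.6  38.6]
```

```bash
python3 -m pendant '[[-1,3,-7,15,0],[-1,3,-5,15,0],[-1,0,0,0,0]]'; python3 -c "
from h import *
tip([3.125,.048,-2.091],[0,0,-.0897],.5515,-.3105,.045)
p,d=viewer.read_camera('wrist'); cv2.imwrite('pics/w5.png',p)
p,d=viewer.read_camera('side'); cv2.imwrite('pics/s5.png',cv2.resize(p[40:200,330:490],None,fx=4,fy=4)[:600])"
```

```text
t: 10.0
eef_pos: [0.5597, -0.309, 0.1677]
tcp_rot: [3.064, 0.015, -2.091]
force: [-0.1, -0.5, -1.4]
gripper_width: 0.0335
tip [ 0.5535 -0.3089  0.0782] axis [ 0.069 -0.002  0.998] need tool mm [ 2.9 -1.7 33.1]
```

View pics/w5.png

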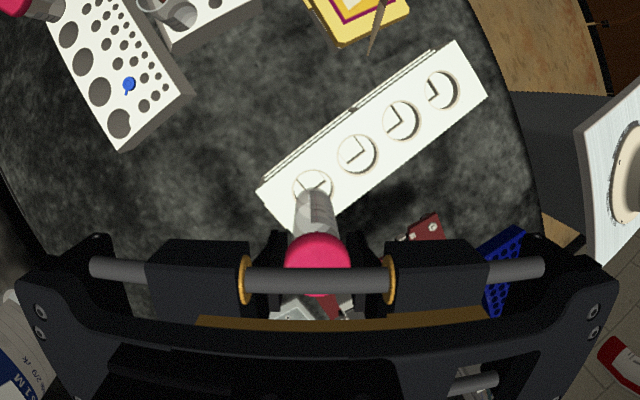

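View pics/s5.png

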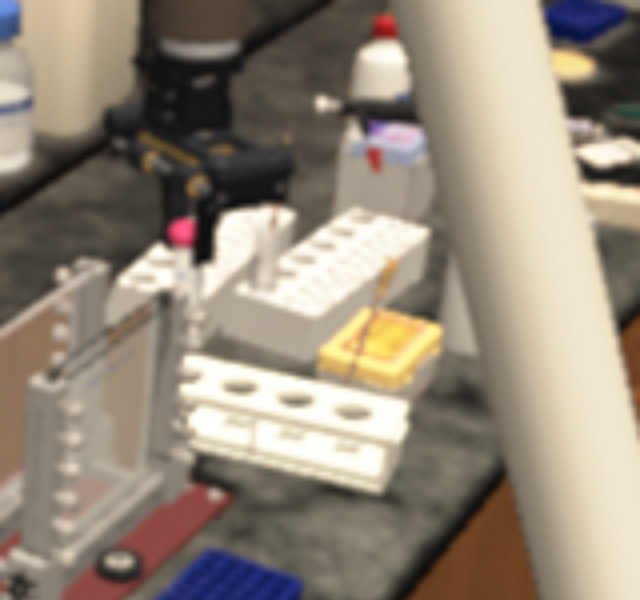

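The tip sits just over the far hole at (313,188), so I'll lower it with force checks.

```bash
python3 -m pendant '[[-1,2,-2,15,0],[-1,0,-1,15,0],[-1,0,-1,12,0],[-1,0,0,0,0]]'; python3 -c "
from h import *
go(.553,-.3105,.095)
tip([3.125,.048,-2.091],[0,0,-.0897],.5515,-.3105,.007)"
```

```text
t: 10.5
eef_pos: [0.5632, -0.3127, 0.131]
tcp_rot: [3.077, 0.016, -2.09]
force: [-0.6, -0.3, -0.7]
gripper_width: 0.0337
t 10.5 pos [ 0.5632 -0.3127  0.131 ] need tool mm [ 3.8  7.6 36.5] turn 0.004 rot [ 3.077  0.016 -2.09 ] F [-0.6 -0.3 -0.7] w 0.0337
tip [ 0.5581 -0.313   0.0415] axis [0.057 0.004 0.998] need tool mm [ 1.6  4.7 34.8]
```

```bash
python3 -m pendant '[[-1,1,5,8,0],[-1,0,1,10,0],[-1,0,0,8,0],[-1,0,0,4,0],[-1,0,0,0,0]]'; python3 -c "
from h import *
go(.553,-.3105,.095)
tip([3.125,.048,-2.091],[0,0,-.0897],.5515,-.3105,.007)"
```

```text
t: 11.0
eef_pos: [0.5564, -0.3094, 0.1013]
tcp_rot: [3.081, 0.016, -2.09]
force: [-0.1, -0.2, 0.3]
gripper_width: 0.0335
t 11.0 pos [ 0.5564 -0.3094  0.1013] need tool mm [2.7 2.1 6.3] turn 0.005 rot [ 3.081  0.016 -2.09 ] F [-0.1 -0.2  0.3] w 0.0335
tip [ 0.5516 -0.3099  0.0117] axis [0.054 0.005 0.999] need tool mm [ 0.6 -0.5  4.7]
```

```bash
python3 -m pendant '[[-1,1,0,3,0],[-1,0,0,0,0],[0.3,0,0,0,0],[0.3,0,0,0,0],[0.3,0,0,0,0],[0.3,0,0,0,0]]'; python3 -c "
from h import *
go(.553,-.3105,.2)"; python3 -m pendant '[[0.3,0,-1,-20,0],[0.3,0,-2,-30,0],[1,0,-3,-40,0],[1,0,-3,-40,0],[1,0,-3,-45,0],[1,0,0,-45,0],[1,0,0,-40,0],[1,0,0,0,0]]'; python3 -c "
from h import *
go(.470,.316,.40)
c=cal('wrist');p,d=viewer.read_camera('wrist'); cv2.imwrite('pics/w6.png',p)
print(proj('wrist',[.553,-.3105,.121],c))"
```

```text
t: 11.6
eef_pos: [0.5568, -0.3107, 0.0992]
tcp_rot: [3.083, 0.016, -2.089]
force: [0.6, -0.1, 0.1]
gripper_width: 0.0539
t 11.6 pos [ 0.5568 -0.3107  0.0992] need tool mm [   0.     9.3 -100.5] turn 0.005 rot [ 3.083  0.016 -2.089] F [ 0.6 -0.1  0.1] w 0.0539
t: 12.4
eef_pos: [0.5777, -0.3287, 0.3673]
tcp_rot: [3.08, 0.015, -2.09]
force: [0.1, -0.4, -0.2]
gripper_width: 0.0863
t 12.4 pos [ 0.5777 -0.3287  0.3673] need tool mm [-5.066e+02  4.144e+02  4.000e-01] turn 0.004 rot [ 3.08   0.015 -2.09 ] F [ 0.1 -0.4 -0.2] w 0.0863
(np.float64(328.72691649350753), np.float64(167.13518960565494))
```

View pics/w6.png

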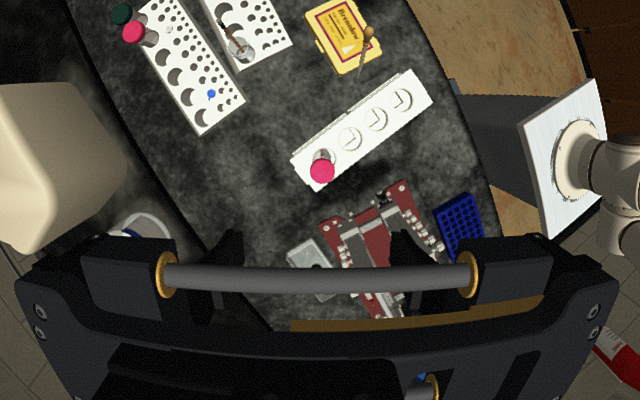

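```bash
cat >> h.py <<'E'
CR={"pink":((160,110,110),(178,255,255)),"yellow":((22,120,130),(35,255,255)),"green":((75,80,20),(100,255,120)),"black":((0,0,0),(180,70,60))}
def cap(n,p,c,k,P,rad=14):
    u,v=proj(n,P,c); h=cv2.cvtColor(p,cv2.COLOR_BGR2HSV); m=cv2.inRange(h,*CR[k]); w=np.zeros_like(m); cv2.circle(w,(int(u),int(v)),rad,255,-1); m&=w
    m=cv2.morphologyEx(m,cv2.MORPH_OPEN,np.ones((5,5),np.uint8)); cs=cv2.findContours(m,0,1)[0]
    if not cs: print(k,"none"); return
    q=max(cs,key=cv2.contourArea); (a,b),r=cv2.minEnclosingCircle(q); M=cv2.moments(q); a2,b2=M['m10']/M['m00'],M['m01']/M['m00']
    print(n,k,"circ",round(a,1),round(b,1),round(r,1),"cent",round(a2,1),round(b2,1),"top pt",onplane(n,a2,b2,.121,c).round(4)[:2],"pred",np.round((u,v),1))
E
python3 - <<'E'
from h import *
c=cal("wrist"); cap("wrist",cv2.imread("pics/w6.png"),c,"pink",[.553,-.3105,.121],24)
p,d=viewer.read_camera("top"); cv2.imwrite("pics/t6.png",p); cap("top",p,cal("top"),"pink",[.553,-.3105,.121],12)
E
```

```text
wrist pink circ 322.2 170.7 12.7 cent 322.3 170.5 top pt [ 0.5612 -0.3099] pred [327.4 167.2]
pink none
```

```bash
python3 - <<'E'
from h import *
p=cv2.imread("pics/w6.png"); cv2.imwrite("pics/w6c.png",cv2.resize(p[120:210,270:370],None,fx=6,fy=6,interpolation=2))
E
```

```text
(no output)
```

View pics/w6c.png

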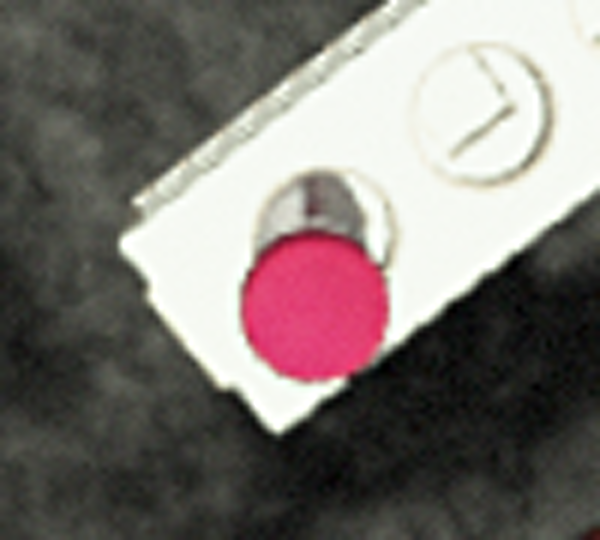

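The pink tube is seated with a slight lean: its cap is about 7 mm toward the far side, roughly 0.06 rad and within tolerance. Next is green.

```bash
python3 -m pendant '[[1,-20,16,-5,0],[1,-35,28,-3,0],[1,-38,31,0,0],[1,-38,31,0,0],[1,-38,31,0,0],[1,-38,31,0,0],[1,-38,31,0,0],[1,-38,31,0,0],[1,-38,31,0,0],[1,-38,31,0,0],[1,-38,31,0,0],[1,-38,31,0,0]]'; python3 -c "
from h import *
go(.470,.316,.37)"
```

```text
t: 13.7
eef_pos: [0.4781, 0.2331, 0.3797]
tcp_rot: [3.03, -0.008, -2.102]
force: [0.9, -0.2, 0.5]
gripper_width: 0.087
t 13.7 pos [0.4781 0.2331 0.3797] need tool mm [-67.4  47.6  14.6] turn -0.007 rot [ 3.03  -0.008 -2.102] F [ 0.9 -0.2  0.5] w 0.087
```

The tilt has drifted to about 0.11 rad, so I'll test in free air which motions change it.

```bash
S='python3 -c "
from h import *
s=arm.get_state();print(s[\"t\"],np.round(s[\"eef_pos\"],4),np.round(s[\"tcp_rot\"],4))"'
python3 -m pendant '[[1,0,0,0,0],[1,0,0,0,0],[1,0,0,0,0]]' |grep -E "pos|rot"
python3 -m pendant '[[1,-15,0,0,0],[1,-15,0,0,0],[1,-15,0,0,0],[1,-15,0,0,0],[1,0,0,0,0],[1,0,0,0,0]]'|grep -E "pos|rot"
python3 -m pendant '[[1,0,15,0,0],[1,0,15,0,0],[1,0,15,0,0],[1,0,15,0,0],[1,0,0,0,0],[1,0,0,0,0]]'|grep -E "pos|rot"
python3 -m pendant '[[1,0,-15,0,0],[1,0,-15,0,0],[1,0,-15,0,0],[1,0,-15,0,0],[1,0,0,0,0],[1,0,0,0,0]]'|grep -E "pos|rot"
```

```text
eef_pos: [0.4749, 0.2379, 0.3741]
tcp_rot: [3.024, -0.016, -2.093]
eef_pos: [0.5101, 0.2897, 0.371]
tcp_rot: [3.024, -0.019, -2.102]
eef_pos: [0.4531, 0.3212, 0.3804]
tcp_rot: [3.024, -0.016, -2.102]
eef_pos: [0.5105, 0.2869, 0.3715]
tcp_rot: [3.024, -0.018, -2.105]
```

```bash

python3 -m pendant '[[1,0,0,0,0.15],[1,0,0,0,0.15],[1,0,0,0,0.15],[1,0,0,0,0.15],[1,0,0,0,0],[1,0,0,0,0]]'|grep -E "pos|rot"
python3 -m pendant '[[1,0,0,0,-0.15],[1,0,0,0,-0.15],[1,0,0,0,-0.15],[1,0,0,0,-0.15],[1,0,0,0,0],[1,0,0,0,0]]'|grep -E "pos|rot"
python3 -m pendant '[[1,0,0,-45,0],[1,0,0,0,0],[1,0,0,0,0]]'|grep -E "pos|rot"
python3 -m pendant '[[1,0,0,45,0],[1,0,0,0,0],[1,0,0,0,0]]'|grep -E "pos|rot"
python3 -m pendant '[[1,0,-45,0,0],[1,0,0,0,0],[1,0,45,0,0],[1,0,0,0,0]]'|grep -E "pos|rot"
```

```text
eef_pos: [0.5111, 0.2863, 0.3707]
tcp_rot: [3.054, -0.083, -2.704]
eef_pos: [0.5108, 0.2865, 0.371]
tcp_rot: [3.022, -0.018, -2.099]
eef_pos: [0.5142, 0.2833, 0.4133]
tcp_rot: [3.019, -0.027, -2.103]
eef_pos: [0.5082, 0.2837, 0.3679]
tcp_rot: [3.021, -0.029, -2.106]
eef_pos: [0.5151, 0.2868, 0.3787]
tcp_rot: [3.03, -0.011, -2.109]
```

```bash

python3 -m pendant '[[1,0,-45,0,0],[1,0,0,0,0],[1,0,0,0,0]]'|grep -E "pos|rot"
python3 -m pendant '[[1,0,45,0,0],[1,0,0,0,0],[1,0,0,0,0]]'|grep -E "pos|rot"
python3 -m pendant '[[1,-45,0,0,0],[1,0,0,0,0],[1,0,0,0,0]]'|grep -E "pos|rot"
python3 -m pendant '[[1,45,0,0,0],[1,0,0,0,0],[1,0,0,0,0]]'|grep -E "pos|rot"
```

```text
eef_pos: [0.5578, 0.2663, 0.3831]
tcp_rot: [3.039, 0.005, -2.107]
eef_pos: [0.5205, 0.2908, 0.3917]
tcp_rot: [3.042, 0.011, -2.109]
eef_pos: [0.5448, 0.3302, 0.3931]
tcp_rot: [3.043, 0.012, -2.109]
eef_pos: [0.5215, 0.2899, 0.3892]
tcp_rot: [3.041, 0.006, -2.11]
```

Slow moves don't drift. Fast outward steps tilt the tool radially outward, so the accumulated tilt is a radial lag effect from the white side. I'll move back there slowly, cancel it with outward impulses, and keep to slow moves from then on.

```bash
python3 -c "
from h import *
go(.47,-.32,.39)"
python3 -m pendant '[[1,15,-8,0,0],[1,22,-13,0,0],[1,22,-13,0,0],[1,22,-13,0,0],[1,22,-13,0,0],[1,22,-13,0,0],[1,22,-13,0,0],[1,22,-13,0,0],[1,22,-13,0,0],[1,22,-13,0,0],[1,22,-13,0,0],[1,22,-13,0,0]]'|grep -E "pos|rot"
python3 -m pendant '[[1,22,-13,0,0],[1,22,-13,0,0],[1,22,-13,0,0],[1,22,-13,0,0],[1,22,-13,0,0],[1,22,-13,0,0],[1,22,-13,0,0],[1,22,-13,0,0],[1,22,-13,0,0],[1,22,-13,0,0],[1,15,-8,0,0],[1,0,0,0,0]]'|grep -E "pos|rot"
python3 -c "
from h import *
go(.47,-.32,.39)"
```

```text
t 19.2 pos [0.5215 0.2899 0.3892] need tool mm [ 549.8 -267.2  -31. ] turn -0.016 rot [ 3.041  0.006 -2.11 ] F [ 0.5 -0.4 -0.4] w 0.0872
eef_pos: [0.5199, -0.0244, 0.3811]
tcp_rot: [3.055, 0.022, -2.109]
eef_pos: [0.5127, -0.3195, 0.3734]
tcp_rot: [3.074, 0.028, -2.117]
t 21.6 pos [ 0.5127 -0.3195  0.3734] need tool mm [ 22.1  37.3 -14.8] turn -0.023 rot [ 3.074  0.028 -2.117] F [ 0.8  1.2 -0.4] w 0.087
```

```bash

python3 -m pendant '[[1,0,45,-5,0.02],[1,0,0,0,0],[1,0,0,0,0]]'|grep -E "pos|rot"
python3 -m pendant '[[1,0,-48,0,0],[1,0,0,0,0],[1,0,0,0,0]]'|grep -E "pos|rot"
python3 -m pendant '[[1,0,10,0,0],[1,0,10,0,0],[1,0,10,0,0],[1,0,10,0,0],[1,0,0,0,0],[1,0,-48,0,0],[1,0,0,0,0],[1,0,0,0,0]]'|grep -E "pos|rot"
```

```text
eef_pos: [0.4727, -0.2969, 0.3793]
tcp_rot: [3.068, 0.026, -2.14]
eef_pos: [0.5145, -0.3227, 0.3734]
tcp_rot: [3.064, 0.026, -2.138]
eef_pos: [0.5162, -0.3234, 0.3753]
tcp_rot: [3.066, 0.027, -2.136]
```

```bash
python3 -c "
from h import *
go(.470,.316,.38)"
python3 -m pendant '[[1,-15,8,0,0],[1,-22,14,0,0],[1,-22,14,0,0],[1,-22,14,0,0],[1,-22,14,0,0],[1,-22,14,0,0],[1,-22,14,0,0],[1,-22,14,0,0],[1,-22,14,0,0],[1,-22,14,0,0],[1,-22,14,0,0],[1,-22,14,0,0]]'|grep -E "pos|rot"
python3 -m pendant '[[1,-22,14,0,0],[1,-22,14,0,0],[1,-22,14,0,0],[1,-22,14,0,0],[1,-22,14,0,0],[1,-22,14,0,0],[1,-22,14,0,0],[1,-22,14,0,0],[1,-22,14,0,0],[1,-22,14,0,0],[1,-15,8,0,0],[1,0,0,0,0]]'|grep -E "pos|rot"
python3 -c "
from h import *
go(.470,.316,.37)"
```

```text
t 23.0 pos [ 0.5162 -0.3234  0.3753] need tool mm [-515.2  379.6   37.8] turn -0.041 rot [ 3.066  0.027 -2.136] F [0.  0.2 0.8] w 0.0869
eef_pos: [0.5071, -0.0032, 0.4075]
tcp_rot: [3.086, 0.043, -2.135]
eef_pos: [0.4893, 0.2893, 0.4461]
tcp_rot: [3.1, 0.075, -2.122]
t 25.4 pos [0.4893 0.2893 0.4461] need tool mm [-6.9 27.1 78. ] turn -0.028 rot [ 3.1    0.075 -2.122] F [ 0.2 -0.1 -0.1] w 0.087
```

Slow and fast travel drift in opposite senses, so a medium speed is near neutral. What matters is the tilt change between grasp and placing, which stayed small for pink. I'll carry on with green.

```bash
python3 -m pendant '[[1,-5,14,20,-0.028],[1,-2,13,30,0],[1,0,2,30,0],[1,0,2,30,0],[1,0,2,30,0],[1,0,2,30,0],[1,0,2,30,0],[1,0,0,30,0],[1,0,0,20,0],[1,0,0,0,0]]'|grep -E "pos|rot"; python3 -c "
from h import *
go(.470,.3175,.15)
c=cal('wrist'); p,d=viewer.read_camera('wrist'); cv2.imwrite('pics/w7.png',p); cap('wrist',p,c,'green',[.470,.316,.121],40)"
```

```text
eef_pos: [0.4604, 0.3302, 0.2001]
tcp_rot: [3.108, 0.091, -2.097]
t 26.4 pos [0.4604 0.3302 0.2001] need tool mm [ 10.7 -16.3  48.8] turn -0.002 rot [ 3.108  0.091 -2.097] F [ 0.9  0.4 -0. ] w 0.0871
green none
```

View pics/w7.png

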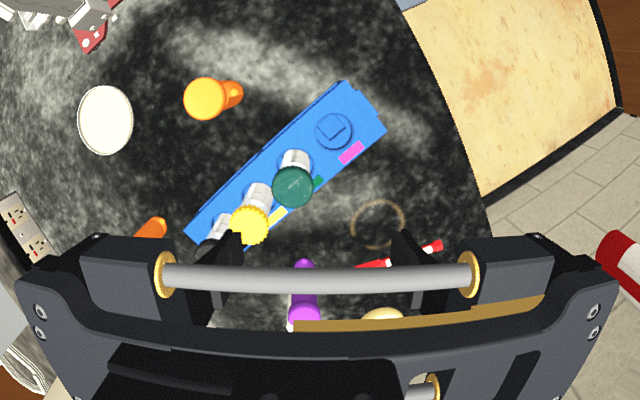

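```bash
python3 -c "
from h import *
c=cal('wrist'); print(onplane('wrist',292,186,.121,c), onplane('wrist',250,224,.121,c))"
python3 -m pendant '[[1,5,-8,25,0],[1,5,-8,25,0],[1,0,0,0,0],[1,0,0,0,0]]'|grep -E "pos|rot"; python3 -c "
from h import *
go(.470,.3175,.094)"
```

```text
[0.47240439 0.313463   0.121     ] [0.52144529 0.32421437 0.121     ]
eef_pos: [0.4754, 0.3206, 0.1592]
tcp_rot: [3.115, 0.108, -2.095]
t 26.85 pos [0.4754 0.3206 0.1592] need tool mm [12.4  1.4 64.2] turn -0.001 rot [ 3.115  0.108 -2.095] F [-0.3  0.4  0.3] w 0.0871
```

```bash
python3 -m pendant '[[1,7,2,40,0],[1,4,1,24,0],[1,0,0,0,0],[1,0,0,0,0]]'|grep -E "pos|rot"; python3 -c "
from h import *
go(.4715,.317,.095)"
```

```text
eef_pos: [0.4744, 0.3248, 0.1041]
tcp_rot: [3.122, 0.127, -2.092]
t 27.25 pos [0.4744 0.3248 0.1041] need tool mm [ 9.3 -1.5  7.9] turn 0.002 rot [ 3.122  0.127 -2.092] F [-0.6  0.1  0.1] w 0.0869
```

```bash
python3 -m pendant '[[1,9,-1,8,0],[1,0,0,0,0],[1,0,0,0,0]]'|grep -E "pos|rot"; python3 -c "
from h import *
go(.4715,.317,.095)
c=cal('wrist'); p,d=viewer.read_camera('wrist'); cv2.imwrite('pics/w8.png',p)"
```

```text
eef_pos: [0.4731, 0.3192, 0.0995]
tcp_rot: [3.124, 0.136, -2.091]
t 27.55 pos [0.4731 0.3192 0.0995] need tool mm [3.3 0.3 4.1] turn 0.003 rot [ 3.124  0.136 -2.091] F [ 0.  -0.2 -0.3] w 0.0868
```

View pics/w8.png

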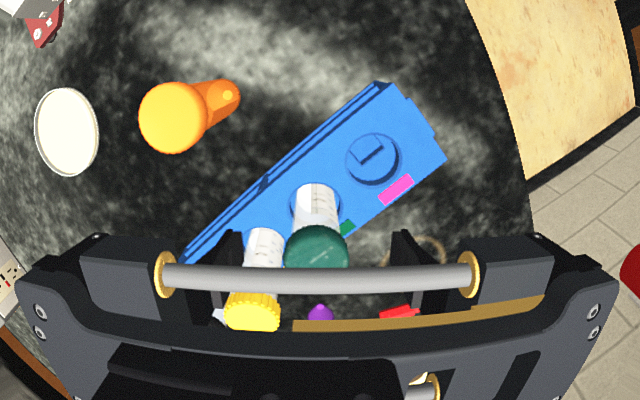

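```bash
python3 -m pendant '[[1,3,0,5,0],[-1,0,0,0,0],[-1,0,0,0,0],[-1,0,0,0,0],[-1,0,0,0,0],[-1,0,0,0,0],[-1,0,0,0,0],[-1,0,0,0,0],[-1,0,0,0,0]]' 20; python3 -c "
from h import *
go(.4715,.317,.36)"
```

```text
t: 28.5
eef_pos: [0.472, 0.3173, 0.0942]
tcp_rot: [3.124, 0.136, -2.091]
force: [-0.1, -0.4, -0.8]
gripper_width: 0.0334
t 28.5 pos [0.472  0.3173 0.0942] need tool mm [ -35.6    4.8 -263.4] turn 0.003 rot [ 3.124  0.136 -2.091] F [-0.1 -0.4 -0.8] w 0.0334
```

```bash
python3 -m pendant '[[-1,-4,0.5,-30,0],[-1,-6,1,-45,0],[-1,-6,1,-45,0],[-1,-6,1,-45,0],[-1,-6,1,-45,0],[-1,-6,1,-45,0],[-1,0,0,-10,0],[-1,0,0,0,0]]'; python3 -c "
from h import *
go(.502,-.318,.37)
tip([3.124,.136,-2.091],[-.001,-.002,-.0892],.502,-.318,.27)"
```

```text
t: 29.3
eef_pos: [0.4692, 0.3144, 0.3698]
tcp_rot: [3.123, 0.13, -2.093]
force: [-0.4, 0.1, -0.7]
gripper_width: 0.0338
t 29.3 pos [0.4692 0.3144 0.3698] need tool mm [ 527.3 -342.3  -75.6] turn 0.002 rot [ 3.123  0.13  -2.093] F [-0.4  0.1 -0.7] w 0.0338
tip [0.4678 0.312  0.2806] axis [0.004 0.005 1.   ] need tool mm [ 526.  -342.5  -64.5]
```

```bash
python3 -m pendant '[[-1,25,-16,-5,0],[-1,38,-25,-6,0],[-1,38,-25,-6,0],[-1,38,-25,-6,0],[-1,38,-25,-6,0],[-1,38,-25,-6,0],[-1,38,-25,-6,0],[-1,38,-25,-6,0],[-1,38,-25,-6,0],[-1,38,-25,-6,0],[-1,38,-25,-6,0]]'; python3 -c "
from h import *
tip([3.124,.136,-2.091],[-.001,-.002,-.0892],.502,-.318,.25)"
```

```text
t: 30.4
eef_pos: [0.4912, -0.1861, 0.356]
tcp_rot: [3.096, 0.11, -2.085]
force: [0.5, 0.1, 0.2]
gripper_width: 0.0336
tip [ 0.4869 -0.1889  0.2669] axis [0.037 0.009 0.999] need tool mm [106.2 -76.8   1.7]
```

```bash
python3 -m pendant '[[-1,38,-27,-4,0.008],[-1,38,-27,-2,0],[-1,20,-15,0,0],[-1,0,0,0,0]]'; python3 -c "
from h import *
tip([3.124,.136,-2.091],[-.001,-.002,-.0892],.502,-.318,.07)
go(.502,-.318,.07)"
```

```text
t: 30.8
eef_pos: [0.5008, -0.3124, 0.3366]
tcp_rot: [3.078, 0.108, -2.103]
force: [-0.5, 0.8, -0.3]
gripper_width: 0.0333
tip [ 0.495  -0.3145  0.2476] axis [0.054 0.001 0.999] need tool mm [ 18.7 -19.1 175.8]
t 30.8 pos [ 0.5008 -0.3124  0.3366] need tool mm [ 33.  -20.7 263.8] turn -0.008 rot [ 3.078  0.108 -2.103] F [-0.5  0.8 -0.3] w 0.0333
```

```bash
python3 -m pendant '[[-1,4,-4,35,0],[-1,5,-5,45,0],[-1,5,-5,45,0],[-1,3,-4,25,0],[-1,0,0,0,0]]'; python3 -c "
from h import *
tip([3.124,.136,-2.091],[-.001,-.002,-.0892],.5005,-.318,.045)
c=cal('wrist'); p,d=viewer.read_camera('wrist'); cv2.imwrite('pics/w9.png',p); print(proj('wrist',[.502,-.318,.056],c))"
```

```text
t: 31.3
eef_pos: [0.5041, -0.3144, 0.1729]
tcp_rot: [3.067, 0.108, -2.106]
force: [0.6, -1.3, -0.5]
gripper_width: 0.0336
tip [ 0.4975 -0.316   0.0839] axis [ 0.063 -0.005  0.998] need tool mm [ 4.4 -6.5 38.3]
(np.float64(308.45354391436524), np.float64(176.2865831384257))
```

View pics/w9.png

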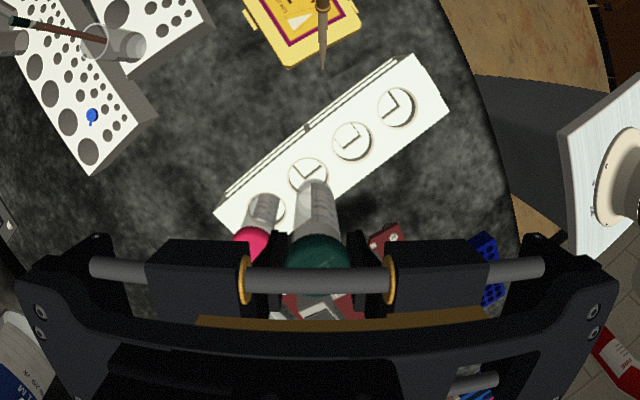

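```bash
python3 -m pendant '[[-1,3,-4,20,0],[-1,1,-2,20,0],[-1,0,0,0,0]]'; python3 -c "
from h import *
tip([3.124,.136,-2.091],[-.001,-.002,-.0892],.501,-.318,.006)"
```

```text
t: 31.65
eef_pos: [0.5104, -0.3163, 0.1385]
tcp_rot: [3.078, 0.108, -2.102]
force: [-0.8, -0.8, -1.1]
gripper_width: 0.0338
tip [ 0.5047 -0.3184  0.0495] axis [0.053 0.001 0.999] need tool mm [ 6.2  0.6 43.2]
```

```bash
python3 -m pendant '[[-1,3,1,20,0],[-1,3,0,18,0],[-1,0,0,0,0],[-1,0,0,0,0]]'; python3 -c "
from h import *
tip([3.124,.136,-2.091],[-.001,-.002,-.0892],.501,-.318,.006)"
```

```text
t: 32.05
eef_pos: [0.5094, -0.3169, 0.1088]
tcp_rot: [3.088, 0.108, -2.098]
force: [-0.8, 0.9, -2.1]
gripper_width: 0.0337
tip [ 0.5044 -0.3195  0.0198] axis [0.045 0.007 0.999] need tool mm [ 1.9  3.  13.8]
```

```bash
python3 -m pendant '[[-1,2,4,10,0],[-1,0,1,5,0],[-1,0,0,0,0],[-1,0,0,0,0]]'; python3 -c "
from h import *
tip([3.124,.136,-2.091],[-.001,-.002,-.0892],.501,-.318,.006)"
```

```text
t: 32.45
eef_pos: [0.5074, -0.3156, 0.0979]
tcp_rot: [3.1, 0.108, -2.095]
force: [-0.2, -0.4, -0.4]
gripper_width: 0.0336
tip [ 0.5033 -0.3187  0.0088] axis [0.035 0.012 0.999] need tool mm [0.8 2.2 2.8]
```

```bash
python3 -m pendant '[[0.3,0,0,0,0],[0.3,0,0,0,0],[0.3,0,0,0,0],[0.3,0,0,0,0],[0.3,-3,1,-25,0],[0.3,-5,2,-45,0],[1,-5,2,-45,0],[1,-5,2,-45,0],[1,-5,2,-45,0],[1,-5,2,-45,0],[1,0,0,-20,0],[1,0,0,0,0]]'; python3 -c "
from h import *
c=cal('wrist'); p,d=viewer.read_camera('wrist'); cv2.imwrite('pics/w10.png',p); cap('wrist',p,c,'pink',[.56,-.31,.121],20)
go(.521,.327,.37)
p,d=viewer.read_camera('top'); cv2.imwrite('pics/t10.png',cv2.resize(p[140:300,330:490],None,fx=4,fy=3.7))"
```

```text
t: 33.65
eef_pos: [0.5065, -0.3176, 0.3804]
tcp_rot: [3.099, 0.107, -2.097]
force: [0.4, -0.1, -0.0]
gripper_width: 0.086
wrist pink circ 277.1 169.9 12.4 cent 277.2 169.8 top pt [ 0.5622 -0.3111] pred [278.9 169.7]
t 33.7 pos [ 0.5062 -0.3172  0.379 ] need tool mm [-560.4  307.3   83.1] turn -0.002 rot [ 3.097  0.107 -2.097] F [-0.2  0.4  0.5] w 0.0863
```

View pics/w10.png

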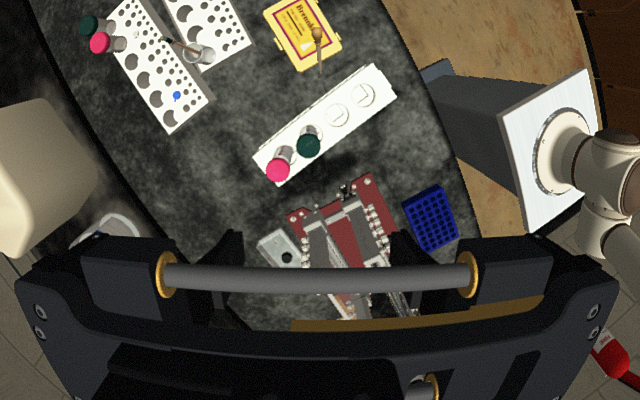

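Pink (277,170) and green (308,146) stand in the two far places. Yellow is next.

```bash
python3 -m pendant '[[1,-25,14,3,0],[1,-42,23,6,0],[1,-42,23,6,0],[1,-42,23,6,0],[1,-42,23,6,0],[1,-42,23,6,0],[1,-42,23,6,0],[1,-42,23,6,0],[1,-42,23,6,0],[1,-42,23,6,0],[1,-42,23,6,0],[1,-42,23,6,0]]'; python3 -c "
from h import *
go(.521,.327,.37)"
```

```text
t: 34.95
eef_pos: [0.5104, 0.2577, 0.3428]
tcp_rot: [3.048, 0.078, -2.113]
force: [1.8, -0.2, 0.1]
gripper_width: 0.0871
t 34.95 pos [0.5104 0.2577 0.3428] need tool mm [-66.8  28.6 -19.5] turn -0.018 rot [ 3.048  0.078 -2.113] F [ 1.8 -0.2  0.1] w 0.0871
```

```bash
python3 -m pendant '[[1,-35,15,-5,-0.018],[1,-25,10,0,0],[1,0,0,0,0],[1,3,-4,40,0],[1,3,-4,40,0],[1,3,-4,40,0],[1,0,0,0,0]]'; python3 -c "
from h import *
go(.521,.327,.15)
c=cal('wrist'); p,d=viewer.read_camera('wrist'); cv2.imwrite('pics/w11.png',p); cap('wrist',p,c,'yellow',[.521,.327,.121],26)
go(.521,.327,.15)"
```

```text
t: 35.65
eef_pos: [0.5111, 0.3246, 0.2121]
tcp_rot: [3.036, 0.052, -2.087]
force: [-0.1, -0.5, -0.2]
gripper_width: 0.0872
t 35.65 pos [0.5111 0.3246 0.2121] need tool mm [ -3.7 -14.   61.3] turn 0.007 rot [ 3.036  0.052 -2.087] F [-0.1 -0.5 -0.2] w 0.0872
wrist yellow circ 294.0 217.5 17.4 cent 293.1 219.5 top pt [0.5318 0.3368] pred [298.  204.4]
t 35.7 pos [0.5132 0.3256 0.216 ] need tool mm [ -1.2 -12.8  65.2] turn 0.008 rot [ 3.04   0.058 -2.086] F [-0.2  0.1  0.1] w 0.0869
```

View pics/w11.png

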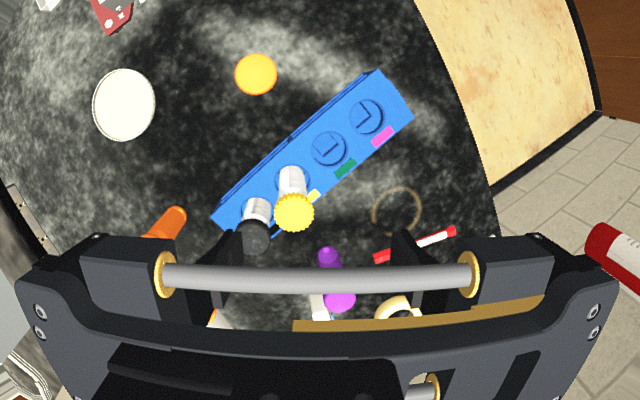

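```bash
python3 -m pendant '[[1,0,-7,30,0],[1,0,-6,28,0],[1,0,0,0,0],[1,0,0,0,0]]'; python3 -c "
from h import *
c=cal('wrist'); p,d=viewer.read_camera('wrist'); cv2.imwrite('pics/w12.png',p); cap('wrist',p,c,'yellow',[.521,.327,.121],36)
go(.521,.327,.095)"
```

```text
t: 36.1
eef_pos: [0.5266, 0.3261, 0.1655]
tcp_rot: [3.049, 0.07, -2.085]
force: [0.1, 0.1, 1.0]
gripper_width: 0.0872
wrist yellow circ 312.0 210.0 19.6 cent 311.3 206.2 top pt [0.5232 0.3186] pred [319.9 214.2]
t 36.15 pos [0.5264 0.3262 0.1656] need tool mm [ 6.9 -1.4 70.5] turn 0.009 rot [ 3.049  0.071 -2.085] F [ 0.5 -0.1 -0.1] w 0.0869
```

View pics/w12.png

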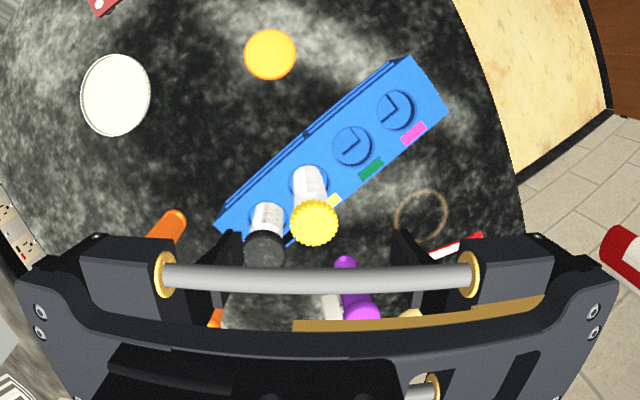

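```bash
python3 -c "
from h import *
c=cal('wrist'); print(onplane('wrist',315,223,.121,c))
go(.521,.327,.095)"
```

```text
[0.52720497 0.33132434 0.121     ]
t 36.15 pos [0.5264 0.3262 0.1656] need tool mm [ 6.9 -1.4 70.5] turn 0.009 rot [ 3.049  0.071 -2.085] F [ 0.5 -0.1 -0.1] w 0.0869
```

```bash
python3 -m pendant '[[1,1,-2,42,0],[1,0,-1,25,0],[1,0,0,0,0],[1,0,0,0,0]]'; python3 -c "
from h import *
go(.523,.331,.095)
c=cal('wrist'); p,d=viewer.read_camera('wrist'); cv2.imwrite('pics/w13.png',p)"
```

```text
t: 36.55
eef_pos: [0.531, 0.3351, 0.1091]
tcp_rot: [3.057, 0.089, -2.083]
force: [-0.0, -0.8, 0.8]
gripper_width: 0.087
t 36.55 pos [0.531  0.3351 0.1091] need tool mm [ 8.7  3.8 13.8] turn 0.011 rot [ 3.057  0.089 -2.083] F [-0.  -0.8  0.8] w 0.087
```

View pics/w13.png

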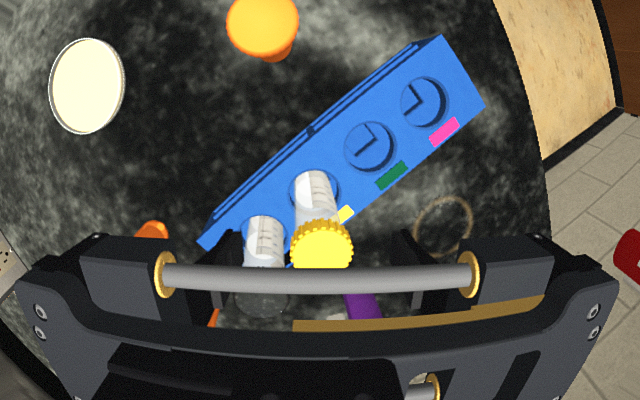

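```bash
python3 -m pendant '[[1,6,3,14,0],[1,0,0,0,0],[-1,0,0,0,0],[-1,0,0,0,0],[-1,0,0,0,0],[-1,0,0,0,0],[-1,0,0,0,0],[-1,0,0,0,0],[-1,0,0,0,0],[-1,0,0,0,0]]' 20; python3 -c "
from h import *
go(.523,.331,.095)
c=cal('wrist'); p,d=viewer.read_camera('wrist'); cv2.imwrite('pics/w14.png',p)"
```

```text
t: 37.6
eef_pos: [0.5302, 0.3364, 0.1058]
tcp_rot: [3.064, 0.105, -2.081]
force: [0.6, -0.7, 0.5]
gripper_width: 0.0323
t 37.6 pos [0.5302 0.3364 0.1058] need tool mm [ 9.3  2.8 10.1] turn 0.013 rot [ 3.064  0.105 -2.081] F [ 0.6 -0.7  0.5] w 0.0323
```

View pics/w14.png

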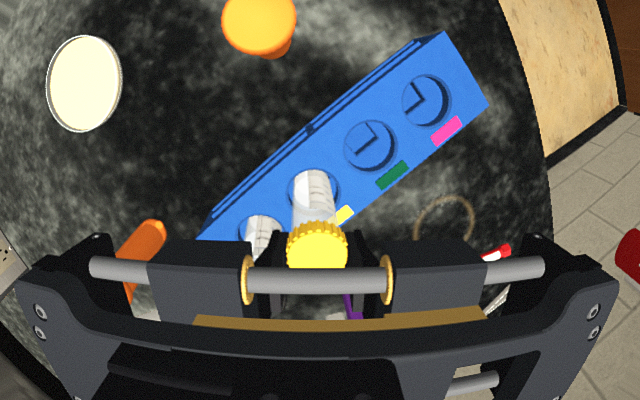

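The grip is too high and off centre: width 32.3 mm, TCP 10 mm high. I'll open and correct it.

```bash
python3 -m pendant '[[1,0,0,0,0],[1,0,0,0,0],[1,0,0,0,0],[1,0,0,0,0],[1,9,2,10,0],[1,0,0,0,0]]'; python3 -c "
from h import *
go(.523,.331,.095)"
```

```text
t: 38.25
eef_pos: [0.5238, 0.3308, 0.0947]
tcp_rot: [3.064, 0.105, -2.081]
force: [-0.2, -0.7, -1.2]
gripper_width: 0.072
t 38.25 pos [0.5238 0.3308 0.0947] need tool mm [ 0.1  0.8 -0.2] turn 0.013 rot [ 3.064  0.105 -2.081] F [-0.2 -0.7 -1.2] w 0.072
```

```bash
python3 -m pendant '[[-1,0,0,0,0],[-1,0,0,0,0],[-1,0,0,0,0],[-1,0,0,0,0],[-1,0,0,0,0],[-1,0,0,0,0],[-1,0,0,0,0]]' 20; python3 -c "
from h import *
c=cal('wrist'); p,d=viewer.read_camera('wrist'); cv2.imwrite('pics/w15.png',p);go(.523,.331,.37)"
```

```text
t: 38.95
eef_pos: [0.5256, 0.3321, 0.0966]
tcp_rot: [3.066, 0.108, -2.08]
force: [-0.1, 0.3, -0.4]
gripper_width: 0.0321
t 39.0 pos [0.5256 0.3321 0.0966] need tool mm [ -27.3   22.2 -271.1] turn 0.014 rot [ 3.067  0.108 -2.08 ] F [ 0.5 -0.1 -0.4] w 0.0324
```

View pics/w15.png

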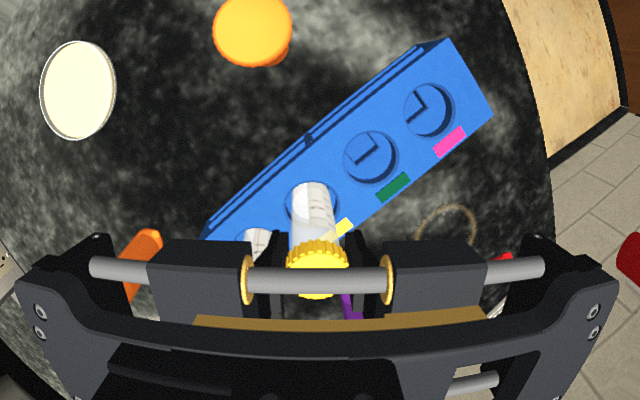

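```bash
python3 -m pendant '[[-1,-3,2,-30,0],[-1,-4.5,3.7,-45,0],[-1,-4.5,3.7,-45,0],[-1,-4.5,3.7,-45,0],[-1,-4.5,3.7,-45,0],[-1,-4.5,3.7,-45,0],[-1,0,0,-12,0],[-1,0,0,0,0]]'; python3 -c "
from h import *
tip([3.067,.108,-2.08],[-.004,-.008,-.0916],.451,-.325,.265)
c=cal('wrist'); p,d=viewer.read_camera('wrist'); cv2.imwrite('pics/w16.png',p)"
```

```text
t: 39.8
eef_pos: [0.5228, 0.3279, 0.374]
tcp_rot: [3.064, 0.102, -2.082]
force: [1.1, -0.3, -1.3]
gripper_width: 0.0319
tip [0.5183 0.3196 0.2825] axis [0.005 0.004 1.   ] need tool mm [ 593.8 -252.5  -62.9]
```

View pics/w16.png

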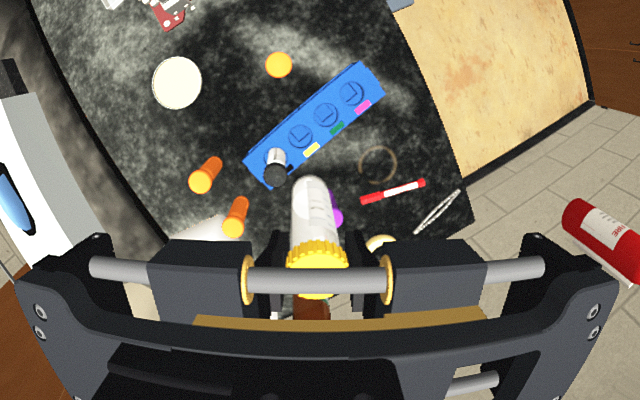

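```bash
python3 -m pendant '[[-1,25,-11,-4,0],[-1,41,-18,-5,0],[-1,41,-18,-5,0],[-1,41,-18,-5,0],[-1,41,-18,-5,0],[-1,41,-18,-5,0],[-1,41,-18,-5,0],[-1,41,-18,-5,0],[-1,41,-18,-5,0],[-1,41,-18,-5,0],[-1,41,-18,-5,0]]'; python3 -c "
from h import *
tip([3.067,.108,-2.08],[-.004,-.008,-.0916],.451,-.325,.25)"
```

```text
t: 40.95
eef_pos: [0.4698, -0.1604, 0.3471]
tcp_rot: [3.034, 0.075, -2.074]
force: [0.3, -0.1, 0.5]
gripper_width: 0.0322
tip [ 0.4618 -0.1696  0.2559] axis [0.045 0.013 0.999] need tool mm [141.4 -64.5 -11.8]
```

```bash
python3 -m pendant '[[-1,41,-20,-8,0.01],[-1,41,-20,-5,0.01],[-1,33,-15,-3,0],[-1,0,0,0,0],[-1,0,0,0,0]]'; python3 -c "
from h import *
tip([3.067,.108,-2.08],[-.004,-.008,-.0916],.451,-.325,.08)"
```

```text
t: 41.45
eef_pos: [0.4568, -0.297, 0.3363]
tcp_rot: [3.011, 0.07, -2.104]
force: [-1.2, 0.4, 0.5]
gripper_width: 0.0321
tip [ 0.4465 -0.3053  0.2453] axis [0.067 0.004 0.998] need tool mm [ 26.3 -35.  160.6]
```

```bash
python3 -m pendant '[[-1,7,-9,40,0],[-1,7,-9,40,0],[-1,7,-9,40,0],[-1,3,-4,20,0],[-1,0,0,0,0]]'; python3 -c "
from h import *
tip([3.067,.108,-2.08],[-.004,-.008,-.0916],.451,-.325,.07)
c=cal('wrist'); p,d=viewer.read_camera('wrist'); cv2.imwrite('pics/w17.png',p)
print(proj('wrist',[.451,-.325,.056],c))
tip([3.067,.108,-2.08],[-.004,-.008,-.0916],.451,-.325,.07)"
```

```text
t: 41.95
eef_pos: [0.4601, -0.3102, 0.1849]
tcp_rot: [3.008, 0.072, -2.099]
force: [0.8, -0.0, 0.4]
gripper_width: 0.032
tip [ 0.4496 -0.3183  0.0938] axis [0.069 0.002 0.998] need tool mm [ 6.8 -7.6 22.6]
(np.float64(300.2273302800277), np.float64(163.70427350354186))
tip [ 0.4504 -0.3187  0.0952] axis [0.067 0.003 0.998] need tool mm [ 7.  -6.9 24.1]
```

View pics/w17.png

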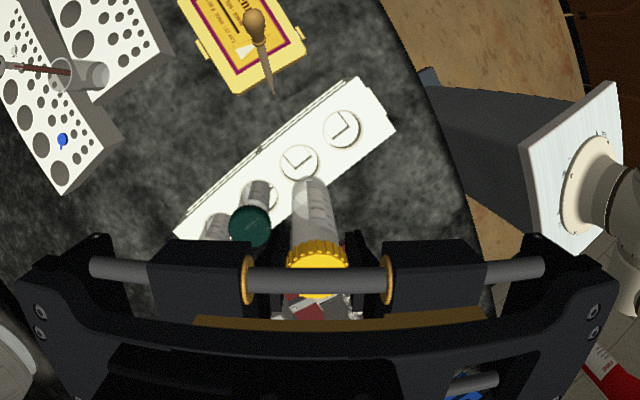

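```bash
python3 -m pendant '[[-1,7,-6,14,0],[-1,0,0,0,0],[-1,0,0,0,0]]'; python3 -c "
from h import *
tip([3.067,.108,-2.08],[-.004,-.008,-.0916],.451,-.325,.05)
c=cal('wrist'); p,d=viewer.read_camera('wrist'); cv2.imwrite('pics/w18.png',cv2.resize(p[100:320,200:440],None,fx=2.5,fy=2.5))
print(proj('wrist',[.451,-.325,.056],c),proj('wrist',[.451,-.325,.08],c))"
```

```text
t: 42.3
eef_pos: [0.4636, -0.3178, 0.1736]
tcp_rot: [3.017, 0.072, -2.095]
force: [0.0, 0.8, -0.6]
gripper_width: 0.0321
tip [ 0.4539 -0.3263  0.0825] axis [0.062 0.006 0.998] need tool mm [ 2.6 -0.9 32.5]
(np.float64(309.9264587351308), np.float64(171.5265222302003)) (np.float64(312.8945175124627), np.float64(179.18212262724225))
```

View pics/w18.png

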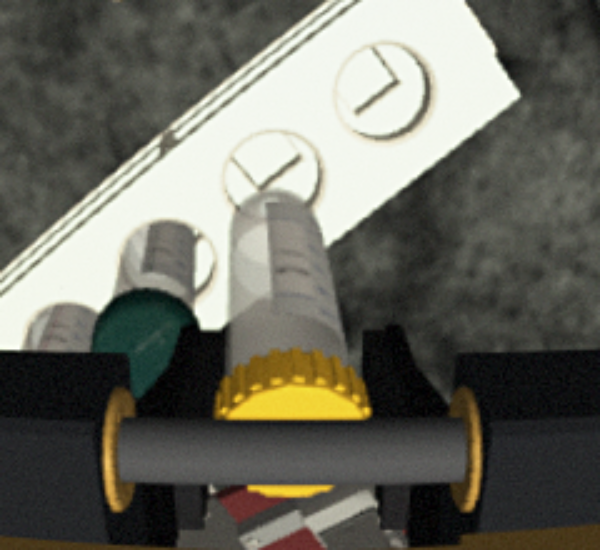

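```bash
python3 -m pendant '[[-1,2,-2,30,0],[-1,0,0,0,0],[-1,0,0,0,0]]'; python3 -c "
from h import *
tip([3.067,.108,-2.08],[-.004,-.008,-.0916],.4505,-.325,.02)
go(0,0,0)"
```

```text
t: 42.65
eef_pos: [0.4639, -0.3177, 0.1467]
tcp_rot: [3.024, 0.072, -2.094]
force: [0.4, -0.0, 0.7]
gripper_width: 0.0323
tip [ 0.4548 -0.3265  0.0556] axis [0.055 0.01  0.998] need tool mm [ 3.4  0.3 35.7]
t 42.65 pos [ 0.4639 -0.3177  0.1467] need tool mm [-32.8 539.1 214.4] turn 0.001 rot [ 3.024  0.072 -2.094] F [ 0.4 -0.   0.7] w 0.0323
```

```bash
python3 -m pendant '[[-1,2,2,22,0],[-1,0,0,0,0],[-1,1,0,18,0],[-1,0,0,0,0],[-1,0,0,0,0]]'; python3 -c "
from h import *
tip([3.067,.108,-2.08],[-.004,-.008,-.0916],.4505,-.325,.006)
go(0,0,0)"
```

```text
t: 43.15
eef_pos: [0.4612, -0.3172, 0.1151]
tcp_rot: [3.034, 0.07, -2.091]
force: [-0.9, -0.1, 0.0]
gripper_width: 0.0322
tip [ 0.4528 -0.3267  0.024 ] axis [0.048 0.016 0.999] need tool mm [ 0.9  0.9 18.2]
t 43.15 pos [ 0.4612 -0.3172  0.1151] need tool mm [-37.9 541.9 177.5] turn 0.003 rot [ 3.034  0.07  -2.091] F [-0.9 -0.1  0. ] w 0.0322
```

```bash
python3 -m pendant '[[-1,1,2,14,0],[-1,0,0,0,0],[-1,0,0,6,0],[-1,0,0,0,0],[-1,0,0,0,0]]'; python3 -c "
from h import *
tip([3.067,.108,-2.08],[-.004,-.008,-.0916],.4505,-.325,.006)
go(0,0,0)"
```

```text
t: 43.65
eef_pos: [0.4596, -0.3167, 0.1015]
tcp_rot: [3.04, 0.069, -2.089]
force: [-1.3, -0.3, 0.5]
gripper_width: 0.0318
tip [ 0.4516 -0.3265  0.0103] axis [0.043 0.021 0.999] need tool mm [-0.5  1.3  4.5]
t 43.65 pos [ 0.4596 -0.3167  0.1015] need tool mm [-40.4 542.6 160.6] turn 0.005 rot [ 3.04   0.069 -2.089] F [-1.3 -0.3  0.5] w 0.0318
```

```bash
python3 -m pendant '[[-1,0,1,4,0],[-1,0,0,0,0],[0.3,0,0,0,0],[0.3,0,0,0,0],[0.3,0,0,0,0],[0.3,0,0,0,0],[0.3,0,0,0,0]]'; python3 -m pendant '[[0.3,-2,2.5,-25,0],[0.3,-3,4.5,-45,0],[1,-3,4.5,-45,0],[1,-3,4.5,-45,0],[1,-3,4.5,-45,0],[1,-3,4.5,-45,0],[1,0,0,-15,0],[1,0,0,0,0],[1,0,0,0,0]]'; python3 -c "
from h import *
c=cal('wrist'); p,d=viewer.read_camera('wrist'); cv2.imwrite('pics/w19.png',p); go(.572,.334,.37)
cap('wrist',p,c,'pink',[.56,-.31,.121],20); cap('wrist',p,c,'green',[.505,-.318,.121],20);cap('wrist',p,c,'yellow',[.455,-.325,.121],20)"
```

```text
t: 44.35
eef_pos: [0.4621, -0.317, 0.0989]
tcp_rot: [3.049, 0.07, -2.088]
force: [0.1, -0.7, -0.5]
gripper_width: 0.0556
t: 45.25
eef_pos: [0.4612, -0.3182, 0.3755]
tcp_rot: [3.049, 0.07, -2.089]
force: [0.3, 0.7, -1.3]
gripper_width: 0.0867
t 45.3 pos [ 0.461  -0.3182  0.3751] need tool mm [-619.7  220.9   69.4] turn 0.006 rot [ 3.048  0.07  -2.089] F [ 0.  -0.4  0.6] w 0.0867
wrist pink circ 241.1 194.3 12.1 cent 241.1 194.3 top pt [ 0.5618 -0.3111] pred [242.5 194.3]
wrist green circ 265.3 171.2 11.9 cent 265.4 171.4 top pt [ 0.5145 -0.3212] pred [272.5 169.9]
wrist yellow circ 299.9 155.6 12.4 cent 300.1 155.9 top pt [ 0.4627 -0.3154] pred [301.5 147.1]
```

View pics/w19.png

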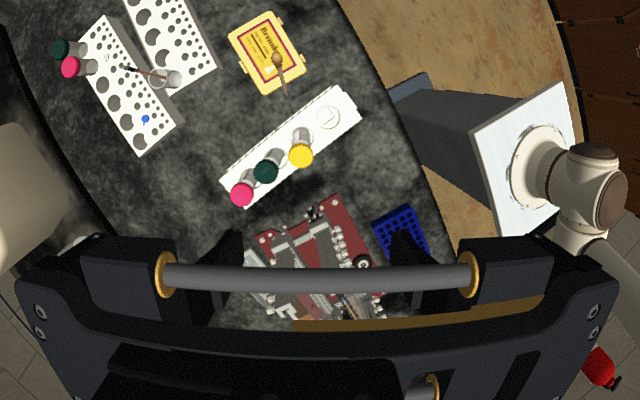

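Pink, green and yellow stand in their places, at (241,194), (265,171) and (300,155), and yellow leans a little. Black is next.

```bash
python3 -m pendant '[[1,-25,9,3,0],[1,-43,15,5,0],[1,-43,15,5,0],[1,-43,15,5,0],[1,-43,15,5,0],[1,-43,15,5,0],[1,-43,15,5,0],[1,-43,15,5,0],[1,-43,15,5,0],[1,-43,15,5,0],[1,-43,15,5,0],[1,-43,15,5,0]]'; python3 -c "
from h import *
go(.572,.334,.34)"
```

```text
t: 46.5
eef_pos: [0.5495, 0.2198, 0.341]
tcp_rot: [3.01, 0.045, -2.102]
force: [-0.1, -0.0, -0.8]
gripper_width: 0.0871
t 46.5 pos [0.5495 0.2198 0.341 ] need tool mm [-109.8   37.3   10.9] turn -0.007 rot [ 3.01   0.045 -2.102] F [-0.1 -0.  -0.8] w 0.0871
```

```bash
python3 -m pendant '[[1,-40,14,4,0],[1,-40,14,4,0],[1,-15,5,0,0],[1,0,0,0,0],[1,0,0,0,0]]'; python3 -c "
from h import *
c=cal('wrist'); p,d=viewer.read_camera('wrist'); cv2.imwrite('pics/w20.png',p); go(.572,.334,.17)
print(proj('wrist',[.572,.334,.121],c))"
```

```text
t: 47.0
eef_pos: [0.5652, 0.3273, 0.3273]
tcp_rot: [3.0, 0.025, -2.096]
force: [-0.3, -0.0, 0.1]
gripper_width: 0.087
t 47.05 pos [0.5652 0.327  0.3273] need tool mm [ -5.5 -24.6 155.6] turn -0.002 rot [ 3.     0.025 -2.096] F [-0.3  0.3 -0.6] w 0.0866
(np.float64(291.480645152869), np.float64(177.19284774198098))
```

View pics/w20.png

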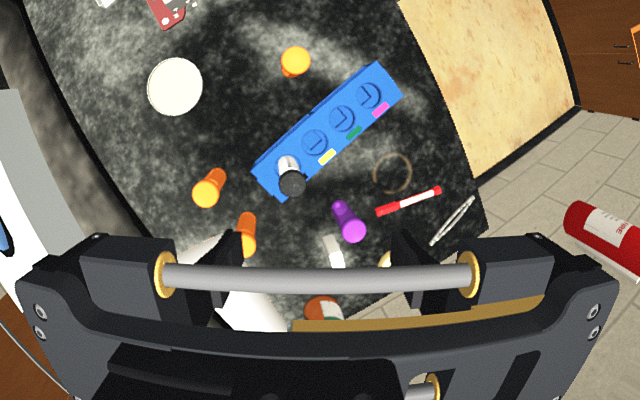

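```bash
python3 -c "
from h import *
c=cal('wrist')
for n,u,v in(('black',291,184),('or1',208,192),('or2',245,238),('purple',352,232)): print(n,onplane('wrist',u,v,.121,c).round(3))"
```

```text
black [0.577 0.341 0.121]
or1 [0.669 0.294 0.121]
or2 [0.665 0.37  0.121]
purple [0.543 0.44  0.121]
```

```bash
python3 -m pendant '[[1,-2,-6,40,0],[1,-2,-6,40,0],[1,-1,-6,40,0],[1,0,-5,30,0],[1,0,0,0,0],[1,0,0,0,0]]'; python3 -c "
from h import *
c=cal('wrist'); p,d=viewer.read_camera('wrist'); cv2.imwrite('pics/w21.png',p); go(.572,.339,.095)"
```

```text
t: 47.65
eef_pos: [0.5737, 0.3246, 0.1774]
tcp_rot: [3.005, 0.032, -2.106]
force: [-0.2, 0.0, 1.4]
gripper_width: 0.087
t 47.7 pos [0.5735 0.3247 0.1773] need tool mm [-8.9 -2.8 83. ] turn -0.012 rot [ 3.005  0.032 -2.106] F [ 0.1 -0.1  0.1] w 0.0871
```

View pics/w21.png

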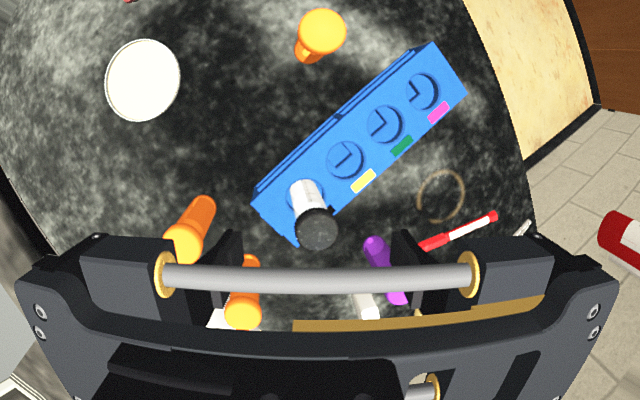

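```bash
python3 -c "
from h import *
c=cal('wrist'); print(onplane('wrist',318,229,.121,c))"; python3 -m pendant '[[1,-6,-3,40,0],[1,0,0,0,0],[1,0,0,0,0]]'; python3 -c "
from h import *
go(.573,.339,.095)"
```

```text
[0.57363876 0.34003669 0.121     ]
t: 48.0
eef_pos: [0.5793, 0.333, 0.1462]
tcp_rot: [3.012, 0.045, -2.106]
force: [0.8, 0.5, 1.8]
gripper_width: 0.0871
t 48.0 pos [0.5793 0.333  0.1462] need tool mm [ 0.4  1.7 51.9] turn -0.012 rot [ 3.012  0.045 -2.106] F [0.8 0.5 1.8] w 0.0871
```

```bash
python3 -m pendant '[[1,0,2,40,0],[1,0,0,0,0],[1,0,0,0,0],[1,0,0,0,0]]'; python3 -c "
from h import *
go(.572,.340,.096)
c=cal('wrist'); p,d=viewer.read_camera('wrist'); cv2.imwrite('pics/w22.png',p)"
```

```text
t: 48.4
eef_pos: [0.5793, 0.3402, 0.1189]
tcp_rot: [3.021, 0.06, -2.104]
force: [-0.3, 0.5, -0.4]
gripper_width: 0.0869
t 48.4 pos [0.5793 0.3402 0.1189] need tool mm [ 5.3  3.5 23.2] turn -0.01 rot [ 3.021  0.06  -2.104] F [-0.3  0.5 -0.4] w 0.0869
```

View pics/w22.png

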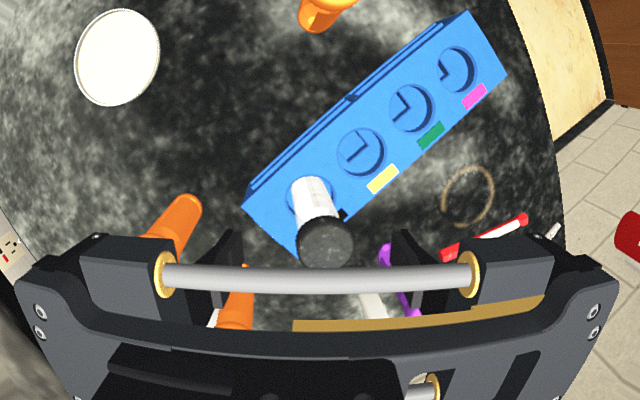

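```bash
python3 -m pendant '[[1,5,3,23,0],[1,0,0,0,0],[1,0,0,0,0],[1,0,0,0,0]]'; python3 -c "
from h import *
go(.572,.340,.096)"
```

```text
t: 48.85
eef_pos: [0.5773, 0.3417, 0.1045]
tcp_rot: [3.028, 0.072, -2.103]
force: [0.2, 0.0, 0.4]
gripper_width: 0.087
t 48.85 pos [0.5773 0.3417 0.1045] need tool mm [4.8 2.7 8.6] turn -0.009 rot [ 3.028  0.072 -2.103] F [0.2 0.  0.4] w 0.087
```

```bash
python3 -m pendant '[[1,5,3,9,0],[1,0,0,0,0],[1,0,0,0,0]]'; python3 -c "
from h import *
go(.572,.340,.096)
c=cal('wrist'); p,d=viewer.read_camera('wrist'); cv2.imwrite('pics/w23.png',p[150:330,180:460])"
```

```text
t: 49.15
eef_pos: [0.5725, 0.3404, 0.0972]
tcp_rot: [3.03, 0.076, -2.103]
force: [0.4, 0.4, 0.5]
gripper_width: 0.0872
t 49.15 pos [0.5725 0.3404 0.0972] need tool mm [0.6 0.1 1.2] turn -0.008 rot [ 3.03   0.076 -2.103] F [0.4 0.4 0.5] w 0.0872
```

View pics/w23.png

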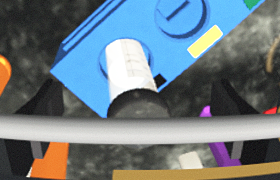

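```bash
python3 -m pendant '[[-1,0,0,1,0],[-1,0,0,0,0],[-1,0,0,0,0],[-1,0,0,0,0],[-1,0,0,0,0],[-1,0,0,0,0],[-1,0,0,0,0],[-1,0,0,0,0],[-1,0,0,0,0]]' 20; python3 -c "
from h import *
go(.572,.340,.37)"
```

```text
t: 50.1
eef_pos: [0.5724, 0.3405, 0.0958]
tcp_rot: [3.03, 0.075, -2.103]
force: [0.4, -0.2, -0.3]
gripper_width: 0.034
t 50.1 pos [0.5724 0.3405 0.0958] need tool mm [ -19.9   30.7 -271.7] turn -0.009 rot [ 3.03   0.075 -2.103] F [ 0.4 -0.2 -0.3] w 0.034
```

```bash
python3 -m pendant '[[-1,-2,3.5,-30,0],[-1,-3.3,5,-45,0],[-1,-3.3,5,-45,0],[-1,-3.3,5,-45,0],[-1,-3.3,5,-45,0],[-1,-3.3,5,-45,0],[-1,0,0,-15,0],[-1,0,0,0,0]]'; python3 -c "
from h import *
tip([3.03,.075,-2.103],[0,-.007,-.0908],.400,-.3325,.27)"
```

```text
t: 50.9
eef_pos: [0.5723, 0.3367, 0.3758]
tcp_rot: [3.027, 0.068, -2.105]
force: [0.0, -0.5, -1.8]
gripper_width: 0.0339
tip [0.5717 0.3294 0.285 ] axis [0.006 0.004 1.   ] need tool mm [ 656.7 -184.3  -51.4]
```

```bash
python3 -m pendant '[[-1,25,-7,-3,0],[-1,42,-12,-4,0],[-1,42,-12,-4,0],[-1,42,-12,-4,0],[-1,42,-12,-4,0],[-1,42,-12,-4,0],[-1,42,-12,-4,0],[-1,42,-12,-4,0],[-1,42,-12,-4,0],[-1,42,-12,-4,0],[-1,42,-12,-4,0]]'; python3 -c "
from h import *
tip([3.03,.075,-2.103],[0,-.007,-.0908],.400,-.3325,.26)"
```

```text
t: 52.0
eef_pos: [0.4477, -0.1246, 0.3552]
tcp_rot: [3.003, 0.05, -2.096]
force: [1.1, 0.4, -0.6]
gripper_width: 0.0343
tip [ 0.4445 -0.1323  0.2645] axis [0.036 0.009 0.999] need tool mm [195.5 -60.6 -13.6]
```

```bash
python3 -m pendant '[[-1,42,-14,-6,0],[-1,42,-14,-5,0],[-1,42,-14,-5,0],[-1,30,-10,0,0],[-1,0,0,0,0],[-1,0,0,0,0]]'; python3 -c "
from h import *
tip([3.03,.075,-2.103],[0,-.007,-.0908],.400,-.3325,.08)"
```

```text
t: 52.6
eef_pos: [0.4078, -0.2951, 0.3456]
tcp_rot: [2.986, 0.048, -2.104]
force: [0.3, 0.6, -0.5]
gripper_width: 0.0338
tip [ 0.4031 -0.3021  0.2549] axis [0.052 0.    0.999] need tool mm [ 36.2 -39.5 169.3]
```

```bash
python3 -m pendant '[[-1,8,-9,38,0],[-1,8,-9,40,0],[-1,8,-9,40,0],[-1,5,-5,25,0],[-1,0,0,0,0],[-1,0,0,0,0]]'; python3 -c "
from h import *
c=cal('wrist'); p,d=viewer.read_camera('wrist'); cv2.imwrite('pics/w24.png',p)
print(proj('wrist',[.400,-.3325,.056],c))
tip([3.03,.075,-2.103],[0,-.007,-.0908],.400,-.3325,.07)"
```

```text
t: 53.2
eef_pos: [0.4059, -0.3134, 0.1925]
tcp_rot: [2.986, 0.05, -2.097]
force: [0.5, 0.7, 0.8]
gripper_width: 0.0344
(np.float64(291.47084550404173), np.float64(162.7503258129678))
tip [ 0.4014 -0.3202  0.1019] axis [ 0.05  -0.001  0.999] need tool mm [13.  -9.7 30.1]
```

View pics/w24.png

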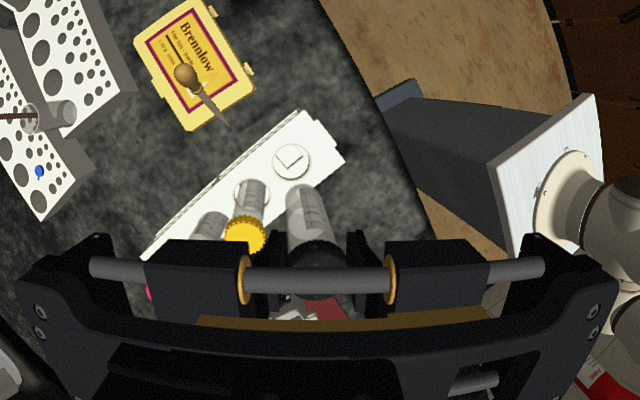

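```bash
python3 -m pendant '[[-1,12,-8,18,0],[-1,0,0,0,0],[-1,0,0,0,0]]'; python3 -c "
from h import *
tip([3.03,.075,-2.103],[0,-.007,-.0908],.400,-.3325,.05)
c=cal('wrist'); p,d=viewer.read_camera('wrist'); cv2.imwrite('pics/w25.png',cv2.resize(p[100:320,200:440],None,fx=2.5,fy=2.5))
print(proj('wrist',[.400,-.3325,.056],c),proj('wrist',[.400,-.3325,.085],c))"
```

```text
t: 53.55
eef_pos: [0.4084, -0.3256, 0.1784]
tcp_rot: [2.997, 0.051, -2.093]
force: [0.0, 0.7, -0.2]
gripper_width: 0.0338
tip [ 0.4048 -0.333   0.0877] axis [0.041 0.005 0.999] need tool mm [ 3.9 -1.  37.8]
(np.float64(303.1593737817209), np.float64(175.3241949804244)) (np.float64(306.6954841867045), np.float64(184.22904973897224))
```

View pics/w25.png

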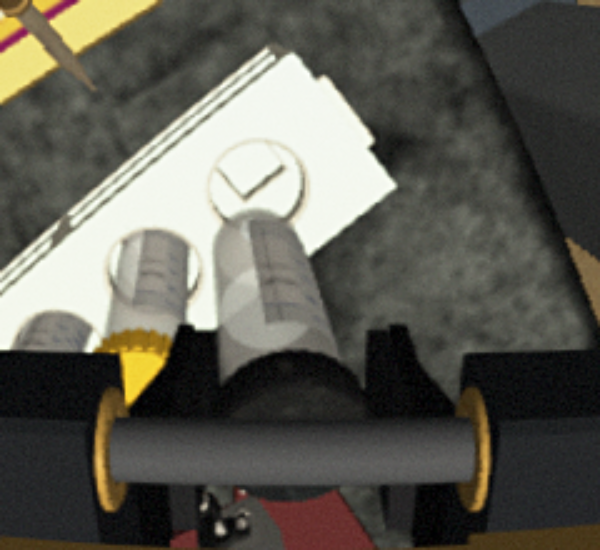

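```bash
python3 -m pendant '[[-1,3,1,30,0],[-1,0,0,0,0],[-1,0,0,0,0]]'; python3 -c "
from h import *
tip([3.03,.075,-2.103],[0,-.007,-.0908],.400,-.3325,.03)"
```

```text
t: 53.9
eef_pos: [0.4058, -0.3247, 0.1534]
tcp_rot: [3.006, 0.051, -2.09]
force: [1.3, -0.3, 0.0]
gripper_width: 0.0338
tip [ 0.403  -0.3325  0.0627] axis [0.033 0.009 0.999] need tool mm [ 3.1 -1.8 32.6]
```

```bash
python3 -m pendant '[[-1,2,-1,25,0],[-1,0,0,0,0],[-1,1,0,15,0],[-1,0,0,0,0],[-1,0,0,0,0]]'; python3 -c "
from h import *
tip([3.03,.075,-2.103],[0,-.007,-.0908],.400,-.3325,.006)
go(0,0,0)"
```

```text
t: 54.4
eef_pos: [0.4064, -0.3262, 0.1223]
tcp_rot: [3.02, 0.049, -2.086]
force: [-0.5, -0.1, 0.1]
gripper_width: 0.0339
tip [ 0.4046 -0.3348  0.0316] axis [0.022 0.018 1.   ] need tool mm [ 1.5  2.  26. ]
t 54.4 pos [ 0.4064 -0.3262  0.1223] need tool mm [-77.5 495.3 187.9] turn 0.008 rot [ 3.02   0.049 -2.086] F [-0.5 -0.1  0.1] w 0.0339
```

```bash
python3 -m pendant '[[-1,1,3,18,0],[-1,0,0,0,0],[-1,0,1,8,0],[-1,0,0,0,0],[-1,0,0,0,0]]'; python3 -c "
from h import *
tip([3.03,.075,-2.103],[0,-.007,-.0908],.400,-.3325,.006)
go(0,0,0)"
```

```text
t: 54.9
eef_pos: [0.4035, -0.3247, 0.1026]
tcp_rot: [3.029, 0.047, -2.084]
force: [-1.1, 0.8, 0.3]
gripper_width: 0.0341
tip [ 0.4022 -0.3339  0.012 ] axis [0.015 0.024 1.   ] need tool mm [0.2 1.9 6.3]
t 54.9 pos [ 0.4035 -0.3247  0.1026] need tool mm [-79.9 495.6 163.5] turn 0.011 rot [ 3.029  0.047 -2.084] F [-1.1  0.8  0.3] w 0.0341
```

```bash
python3 -m pendant '[[-1,0,1,6,0],[-1,0,0,0,0],[0.3,0,0,0,0],[0.3,0,0,0,0],[0.3,0,0,0,0],[0.3,0,0,0,0],[0.3,0,0,0,0]]'; python3 -m pendant '[[0.3,-2,2.5,-25,0],[0.3,-2,4.5,-45,0],[1,-2,4.5,-45,0],[1,-2,4.5,-45,0],[1,-2,4.5,-45,0],[1,-2,4.5,-45,0],[1,0,0,-15,0],[1,0,0,0,0],[1,0,0,0,0]]'; python3 -c "
from h import *
c=cal('wrist'); p,d=viewer.read_camera('wrist'); cv2.imwrite('pics/w26.png',p)
for k,P in (('pink',[.56,-.31,.121]),('green',[.513,-.32,.121]),('yellow',[.46,-.318,.121])): cap('wrist',p,c,k,P,20)
go(.40,-.33,.37)
p,d=viewer.read_camera('side'); cv2.imwrite('pics/s26.png',p)"
```

```text
t: 55.6
eef_pos: [0.4047, -0.3247, 0.0979]
tcp_rot: [3.035, 0.047, -2.083]
force: [-0.2, 0.7, 0.8]
gripper_width: 0.0557
t: 56.5
eef_pos: [0.4065, -0.3267, 0.3745]
tcp_rot: [3.033, 0.047, -2.084]
force: [0.7, -0.1, -0.1]
gripper_width: 0.0868
wrist pink circ 211.4 221.8 11.7 cent 211.3 221.7 top pt [ 0.5611 -0.3112] pred [212.4 222. ]
wrist green circ 233.6 200.2 11.3 cent 233.6 200.3 top pt [ 0.5138 -0.3211] pred [234.5 200.6]
wrist yellow circ 267.0 185.0 12.1 cent 266.9 185.4 top pt [ 0.4618 -0.315 ] pred [266.9 183. ]
t 56.55 pos [ 0.4064 -0.3267  0.3741] need tool mm [6.2 3.5 4.2] turn 0.01 rot [ 3.033  0.047 -2.084] F [0.1 0.1 1.7] w 0.0869
```

View pics/w26.png

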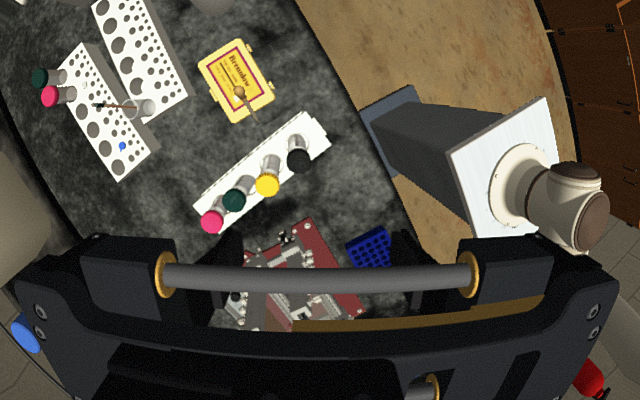

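View pics/s26.png

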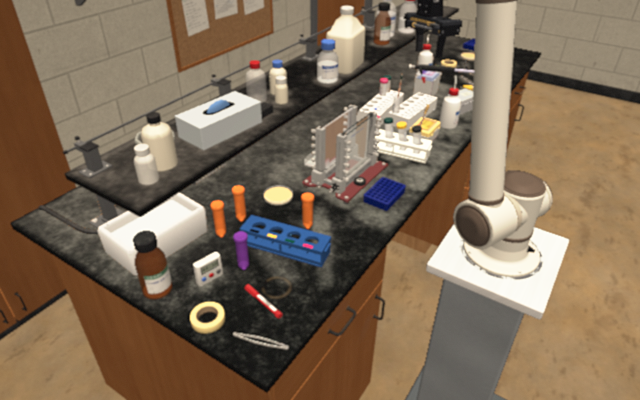

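All four caps stand in the white rack, pink at (211,222) to black at (299,160). I'll move the arm aside and check heights and lean from the fixed cameras.

```bash
python3 -m pendant '[[1,20,0,-20,0],[1,35,15,-20,0],[1,40,25,-10,0],[1,40,25,0,0],[1,40,25,0,0],[1,40,25,0,0],[1,0,0,0,0],[1,0,0,0,0]]'; python3 - <<'E'
from h import *
for n in("top","side"):
    p,d=viewer.read_camera(n); cv2.imwrite(f"pics/{n}27.png",p); np.save(f"{n}27.npy",d); c=cal(n)
    K,r,t=c; R=cv2.Rodrigues(r)[0]
    for k,P in(('pink',[.561,-.311]),('green',[.512,-.32]),('yellow',[.46,-.318]),('black',[.405,-.33])):
        u,v=proj(n,[*P,.121],c); w=d[int(v)-3:int(v)+4,int(u)-3:int(u)+4]; z=np.median(w[w>0]); 
        x=R.T@(np.array([(u-K[0,2])/K[0,0]*z,(v-K[1,2])/K[1,1]*z,z])-t); print(n,k,np.round((u,v)),x.round(4))
p=cv2.imread("pics/top27.png"); q=cv2.imread("pics/side27.png")
a=cv2.resize(p[170:275,415:480],None,fx=5.5,fy=5.5,interpolation=2); cv2.imwrite("pics/t27c.png",a)
b=cv2.resize(q[110:170,360:450],None,fx=8,fy=8,interpolation=2); cv2.imwrite("pics/s27c.png",b)
E
```

```text
t: 57.4
eef_pos: [0.1969, -0.4653, 0.4125]
tcp_rot: [3.0, 0.055, -2.082]
force: [0.1, 0.6, 0.0]
gripper_width: 0.0873
top pink [452. 190.] [ 0.5615 -0.3116  0.1192]
top green [456. 206.] [ 0.5126 -0.3209  0.1183]
top yellow [456. 223.] [ 0.4605 -0.319   0.118 ]
top black [461. 241.] [ 0.4054 -0.331   0.1181]
side pink [376. 115.] [ 0.4897 -0.1621  0.2032]
side green [390. 118.] [ 0.5181 -0.3339  0.1134]
side yellow [403. 122.] [ 0.5242 -0.4761  0.0341]
side black [419. 125.] [ 0.4418 -0.4311  0.0659]
```

View pics/t27c.png

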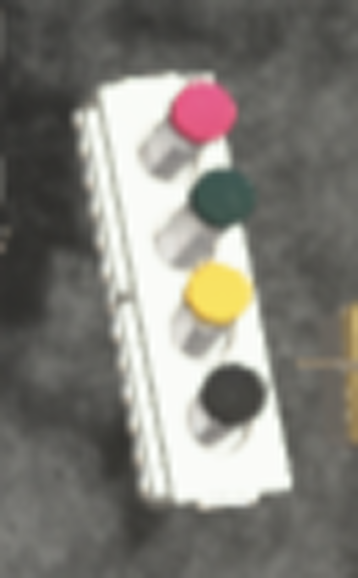

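View pics/s27c.png

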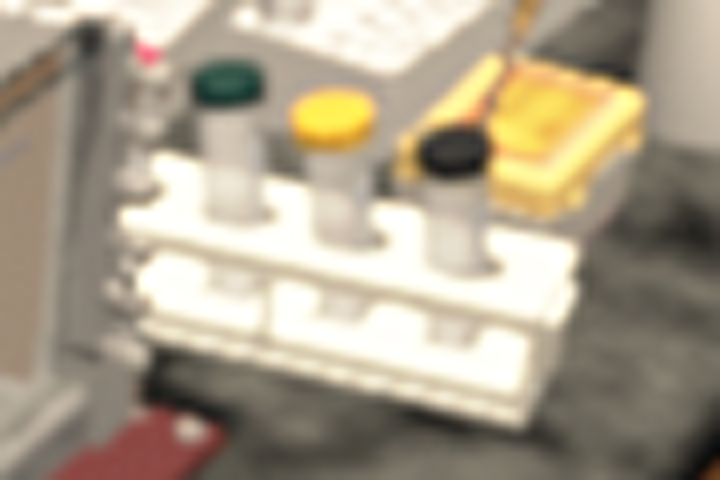

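```bash
python3 - <<'E'
from h import *
p=cv2.imread("pics/top27.png"); c=cal("top")
C=np.array([.4765,-.3215]); w=np.radians(8.2); ex=np.array([np.cos(w),np.sin(w)]); ey=np.array([-ex[1],ex[0]])
for k,(a,b),x in(("pink",(203,111),.078),("green",(222,196),.026),("yellow",(218,293),-.026),("black",(233,394),-.078)):
    q=onplane("top",415+a/5.5-.5,170+b/5.5-.5,.119,c)[:2]-C; o=np.array([q@ex-x,q@ey]); print(k,"cap off mm",(o*1e3).round(1),"lean~",round(np.hypot(*o)/.114,3))
a=cv2.imread("pics/top0.png"); 
for n,(x0,y0,x1,y1) in(("block",(335,232,388,270)),("pen",(178,208,204,256))): print(n,"mean abs diff",cv2.absdiff(a,p)[y0:y1,x0:x1].mean().round(2))
s=arm.get_state(); print(s["t"],np.abs(s["qvel"]).max())
E
```

```text
pink cap off mm [7.8 0.6] lean~ 0.069
green cap off mm [11.6 -1. ] lean~ 0.102
yellow cap off mm [11.  11.1] lean~ 0.137
black cap off mm [ 8.  13.2] lean~ 0.135
block mean abs diff 1.62
pen mean abs diff 1.44
57.5 0.02371417951204643
```

```bash
python3 -m pendant '[[1,0,0,0,0],[1,0,0,0,0],[1,0,0,0,0]]'; python3 -c "
from h import *
print(ticket.job_done())"
```

```text
t: 57.8
eef_pos: [0.2007, -0.4638, 0.4119]
tcp_rot: [2.999, 0.055, -2.075]
force: [0.4, 0.1, -0.2]
gripper_width: 0.0869
the job is handed in; nothing more can be done
None
```

I moved all four tubes into the white rack in reverse order and handed the job in at 57.8 s. Far to near it now holds pink, green, yellow and black; in the blue rack, pink stood nearest the robot.

**Last checks:**
- **Seating:** the top camera puts all four cap tops about 118–119 mm above the bench, against 121 mm for a fully seated tube.
- **Position and lean:** the tubes lean in their holes. I estimate 0.07 rad for pink, 0.10 for green and about 0.14 for yellow and black, against the limit of 0.2. If they pivot at the tip, the tube centres are about 4–8 mm off the place axes, inside the 12 mm limit.
- **Bystanders:** the cooler block and the pen look unchanged in the top view.
- **Arm:** it is stopped well clear of everything, gripper open.

**Checks that failed or disagreed:**
- **Yellow grasp:** the first grip closed about 10 mm too high and off centre, so I opened and took it again.
- **Tool tilt:** the tool drifted up to about 0.15 rad during the moves, and I could only partly correct it. That probably caused some of the lean.
- **Side-camera depth:** depth readings at the caps were unusable because they landed on the stand or the background. The heights come from the top camera alone; the side picture only showed green, yellow and black seated, since the stand mostly hid pink.

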